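# Turn converter modules solder side up and load the rework magazine

### The job

Get every converter module on the blue mat ready for rework, solder side up in the station's magazine: for each one, lay the blue flipper plate open, seat the module white face up in its pocket, swing the plate over by its orange handle so that the module drops face-down into the nest, swing the plate back open, and push the module along the track until it has lifted the red gate and the gate has dropped behind it. Let the flipper do the turning, never stand or turn a module on edge by hand, and leave the other things on the bench where they are. Finish with all the modules behind the closed gate and the empty plate laid open flat.

Things in the scene. Friction and masses are not known exactly. Their poses are not given: they have to be found in the camera images.
- m1_mid (a point): centre, half-way up, of a converter module (two or three of three are present): box 66 mm long (x) x 50 mm wide (y) x 22 mm high (z), about 110 g. Its face (+z) is white with an orange stripe, its solder side (-z) green with bright points. z up = face-up, z down = face-down. It starts face-up on the mat.
- m2_mid (a point): centre, half-way up, of a converter module (two or three of three are present): box 66 mm long (x) x 50 mm wide (y) x 22 mm high (z), about 110 g. Its face (+z) is white with an orange stripe, its solder side (-z) green with bright points. z up = face-up, z down = face-down. It starts face-up on the mat.
- m3_mid (a point): centre, half-way up, of a converter module (two or three of three are present): box 66 mm long (x) x 50 mm wide (y) x 22 mm high (z), about 110 g. Its face (+z) is white with an orange stripe, its solder side (-z) green with bright points. z up = face-up, z down = face-down. It starts face-up on the mat.
- mat: blue silicone mat, 200 (x) x 380 (y) x 3 mm thick, fixed; origin at the centre of its underside
- hinge (a point): middle of the hinge line of the turnover station, 36.5 mm above the table. The station is one fixed level piece; these axes are the station's: y along the hinge, -x to the open-plate side (towards the robot), +x to the nest side, z up. Two hinge brackets stand at |y| = 44 to 54 mm, x -13 to 9 mm, 47 mm above the table.
- plate (a joint): angle of the blue hinged plate: 0 = laid open towards -x, pocket up; 1.57 = upright; 3.14 = fully over on the nest. The hinge is stiff (0.22 N m): the plate stays where it is left. It starts between 1.3 and 3.1, empty. A seated module tips out face-down into the nest at about 1.8 to 2.2; fully over, the plate clears it by 1.5 mm, and swings back without it.
- pocket (a point): centre of the pocket's floor, moving with the plate; plate open: 24.5 mm above the table, 42 mm from the hinge, axes as the station's. It takes a module face-up, length along y, either way round, with 2 to 3 mm play; walls 15 to 18 mm high. The middle 37 mm of both long walls and the floor there are cut away for fingers, clear to 26 mm beside the module.
- handle (a point): middle of the plate's orange handle bar: round, 10 mm thick, 60 mm free between its arms, parallel to the hinge and 122 mm from it, 36.5 mm above the table with the plate open or fully over, 42 mm clear of the plate. Can be pinched from above at any angle and followed round; the bar turns between the fingers.
- nest (a point): centre of the nest's floor, 42 mm from the hinge on its +x side, 25 mm above the table, axes as the station's. A track 54 mm wide with 8 mm high guides runs on from it towards -y. A fence 32 mm above the floor stands at x > 27, |y| < 16 mm. Behind the module, corner stops (y 35 to 41 mm) leave a 43 mm wide middle gap, free beyond, for a pusher to come down.
- gate_line (a point): point on the middle of the track floor below the gate's pin, 50 mm from the nest centre towards -y, axes as the station's. Beyond it is the magazine for three modules in a row (end stop at y = -247 mm); from y = -46 mm clear strips 25 mm above the floor roof both its sides. A pusher up to 30 mm wide passes the gate at x about -4 mm; the gate post is 41 mm high.
- gate (a joint): angle of the red gravity gate, a 28 mm flap on a pin 34 mm above the track floor, on the far side of the track only (x 12 to 25 mm from its middle). 0 = hanging closed. A module pushed to -y lifts it (to about 1.1); it drops back to 0 once the module's trailing edge is about 27 mm past gate_line. A module pushed in shoves those ahead along.
- tweezers: steel tweezers, 116 mm long, lying on the near strip of the mat, loose; to be left alone; origin under its middle
- driver: red-handled screwdriver, 120 mm long, lying on the near strip of the mat, loose; to be left alone; origin under its middle
- flux: small flux jar, 44 mm across, 45 mm high, with a black cap, loose; to be left alone; origin under its middle
- solder: spool of solder, 56 mm across, 40 mm high, loose; to be left alone; origin under its middle
- screws: clear screw box, 90 x 70 x 22 mm, loose; to be left alone; origin under its middle
- cleaner: black pot with brass wool for cleaning iron tips, 72 mm across, about 62 mm high, loose; to be left alone; origin under its middle
- ipa: white dispenser bottle, 50 mm across, 120 mm high, loose; to be left alone; origin under its middle
- pen: blue soldering pen, 150 mm long, lying flat, loose; to be left alone; origin under its middle
There are look-alikes about, which are no part of the job. What is shaped like the part that bears m1_mid but brown or purple is not meant. What is shaped like the part that bears m2_mid but brown or pink is not meant.

How it is judged:
By the outcome, as a careful person would: the job done as asked, in the order asked, and still so for the second after the job is handed in, with the robot touching nothing.
Of m1, m2, m3 only 2 to 3 are there at a start; the rules pass over those that are not, and their reading is None.
At some moment in a run one of m1, m2, m3 may be knocked a few centimetres aside while the robot is not near it.
Once in a run the grip may slacken for a moment while it holds something.
It also fails if it takes over 210 s, if anything falls off the work surface, if the arm or the gripper's body presses on something with over 40 N, if the wrist force passes 120 N, or if a joint passes its speed limit or range.

### The arm

A 6-joint arm with a two-finger parallel gripper is mounted at the origin on the work surface. World frame = base frame: x ahead of the robot, y to its left, z up, the work surface at z = 0. Lengths are in m, angles in rad, forces in N, time in s.
With the tool pointing down it reaches from about 0.375 to 0.925 m from the base axis. Payload 5.7 kg.
Tool frame: the origin (TCP) lies midway between the tips of the shut fingers; the grasp point (between the pads) lies 19 mm behind it; z points along the fingers, y is the line along which they close (so a half turn about z gives the same grasp; the last joint's range is limited). The gripper opens to 85 mm and grips with 20 to 120 N. Pads are 22 mm wide; open, the fingers measure 114 mm over their backs; the gripper's body (76 mm by 85 mm) begins 54 mm behind the grasp point. The pads swing forward as they close: fully open they stand 13 mm farther back than shut.
Start: joints at [-1.229, 0.359, 1.51, -0, 1.272, -0.115], TCP at [0.265, -0.538, 0.231] pointing down, gripper open.
Joint ranges: [-2.97, 2.97], [-1.01, 2.36], [0.21, 2.38], [-0.96, 4.11], [0.2, 2.71], [-2.98, 2.98]. Speed limits (rad/s): [2.39, 2.39, 3.14, 3.14, 3.14, 3.14].

### API

Orientations are given as a unit quaternion [w, x, y, z].
In Python, from cell import ctrl, viewer, order, models gives the robot as it stands.
- The arm moves only by the shell command python3 -m inch 'ROWS' [FORCE]. ROWS is JSON, a list of rows, each a list of 3 entries, a list of its own where there are three numbers: the finger opening in m, from 0 to 0.0854, then the shift along the tool's x, y, z in m, then the turn, a rotation vector about the tool's x, y, z in degrees. A call has 1 to 5 rows; each row shifts and turns the commanded pose from where the row before left it, along the tool's axes as they then stand; what a row does not reach is not made up. A row lasts 1/10 s, in which the tool goes at most 50 mm and 8.59 degrees, less where a joint would pass 70% of its speed; a pose out of reach is approached as far as the arm can. A call with a gripper value outside its range is refused whole. The fingers move at their own pace and stop on an object; FORCE is the grip in N (left out, the last holds). Time passes only in rows, so rows that do not move let the fingers close. It gives the time, the measured TCP pose, the force, the opening and the grip force at its end, in the units of the state.
- ctrl.get_obs(): the state, without advancing time (a new reading comes with each control period).
- viewer.get_image(name): name is "scene" or "top" or "wrist"; returns (picture, depth): 400x640x3 uint8, blue, green, red; 400x640 float32, m along the optical axis (not along the pixel's ray), 0 where there is no reading.
- viewer.camera_params(name): a dict with "K" (3x3 intrinsics, pixels), "rvec" (rotation vector, rad) and "tvec" (3), from world to camera coordinates, as OpenCV has them. Camera axes: x right, y down, z forward; pixel columns grow to the right and rows downward; lengths in m; the calibration is good to about 2 mm. The wrist camera is an equidistant fisheye: a pixel r from the principal point sees the ray r / f radians off the axis. A picture is of the moment at which its call begins: read the wrist's pose just before it. camera_params takes no time and is no camera call; for the wrist camera it gives the pose at the moment of the call.
- order.close_job(): hands the job in; it is judged then, once.
Trained networks look in the newest picture that a camera, given by its name, has taken for a name from the list of things; names that differ only in an ending like _2 or _b are one class to them, and where a whole thing is asked for, a point or a joint stands for the part that bears it (a point fixed in the world has none). Each returns a list of dicts, best first, with "conf" (0 to 1); they miss things now and then, are a little off and sometimes report something else, mostly with a low value. They report only what shows in the picture. A call takes as long as a camera call. They do not tell look-alikes from the thing itself.
- models.masks_of(camera, label): "pixels" (400x640 bool, what is visible of it) and "point" ([column, row] as shares, 0 to 1, of the picture: columns of its width, rows of its height, amid what is visible of it).
- models.spot_point(camera, label): "point" ([column, row] as shares, 0 to 1, of the picture: columns of its width, rows of its height: a listed point, or the origin of a listed thing).
The state is a dict: "clock": time; "joints": joint angles; "qd": joint speeds; "tau": joint torques, N m; "position": TCP position; "ee_rot": TCP orientation; "ft_force": force on the tool from outside, world axes, zero at the start; "wrist_torque": the same for the moment, N m; "grip_width": finger opening in m; "grip_force": force on a finger pad.
Only numpy, scipy, OpenCV 4.12 (cv2) and the standard library are available. Lean on these libraries where they do the work, as an engineer would, in place of code of your own. Each camera call takes 0.05 s, during which the arm holds its last target. There are 200 camera calls.

## Working session

There is one attempt and no reset: what is moved stays moved. The work goes in short steps, Python scripts to look and compute and a shell command to move; the robot and the scene stay as the last step left them, time stands still between calls to the robot, and variables do not carry over. Pictures are saved under pics/ and viewed, at most 14 in all, crops included, and the job is handed in when it is done.

```bash
ls; mkdir -p pics
cat > h.py <<'E'
import numpy as np, cv2
from cell import ctrl, viewer, order, models
from scipy.spatial.transform import Rotation as R
def cam(n):
    p=viewer.camera_params(n); Rm=cv2.Rodrigues(np.array(p["rvec"],float))[0]
    return np.array(p["K"]),Rm,np.array(p["tvec"],float).ravel()
def ray(n,u,v,c=None):
    K,Rm,t=c or cam(n)
    x=np.array([(u-K[0,2])/K[0,0],(v-K[1,2])/K[1,1]])
    if n=="wrist":
        r=np.hypot(*x); d=np.array([*(x/max(r,1e-9)*np.sin(r)),np.cos(r)])
    else: d=np.array([*x,1.])
    return -Rm.T@t, Rm.T@d
def at_z(n,u,v,z,c=None):
    o,d=ray(n,u,v,c); return o+d*(z-o[2])/d[2]
def cloud(n,depth,mask,c=None):
    K,Rm,t=c or cam(n); v,u=np.nonzero(mask&(depth>0)); z=depth[v,u]
    P=np.stack([(u-K[0,2])/K[0,0]*z,(v-K[1,2])/K[1,1]*z,z],1)
    return (P-t)@Rm
E
python3 - <<'E'
from h import *
for n in ("scene","top"):
    im,d=viewer.get_image(n); cv2.imwrite(f"pics/{n}0.png",im); np.save(f"{n}0.npy",d)
    K,Rm,t=cam(n); print(n,K.round(1).tolist(),(-Rm.T@t).round(3),Rm[2].round(2))
    for l in ("m1_mid","hinge","handle","nest","gate_line","pocket"):
        for r in models.spot_point(n,l)[:4]: print(l,round(r["conf"],2),(np.array(r["point"])*[640,400]).round(1))
o=ctrl.get_obs(); print(o["clock"],o["position"],o["ee_rot"],o["ft_force"])
E
```

```text
pics
scene [[501.8, 0.0, 314.1], [0.0, 501.8, 200.9], [0.0, 0.0, 1.0]] [1.104 1.027 0.887] [-0.42 -0.71 -0.56]
m1_mid 0.83 [231.1 178.9]
m1_mid 0.76 [324.3 144. ]
m1_mid 0.57 [292.5 183.9]
m1_mid 0.29 [215.8 229.6]
hinge 0.79 [317.3 234.5]
hinge 0.48 [415.  292.7]
handle 0.66 [242.5 266.2]
handle 0.56 [282.9 219.3]
nest 0.64 [302.7 245.5]
gate_line 0.71 [293.2 232. ]
gate_line 0.62 [242.6 265.1]
pocket 0.6 [304. 226.]
top [[513.4, 0.0, 319.3], [0.0, 513.4, 197.0], [0.0, 0.0, 1.0]] [ 0.288 -0.022  1.556] [ 0.14 -0.01 -0.99]
m1_mid 0.89 [425.8 159.6]
m1_mid 0.56 [376.9 209.4]
hinge 0.93 [278.5 175.6]
hinge 0.61 [150.3 157.3]
handle 0.65 [276.3 142. ]
nest 0.69 [278.8 167.2]
nest 0.32 [148.9 155.9]
nest 0.17 [292.8 163. ]
gate_line 0.72 [295.  163.8]
pocket 0.57 [278.  165.8]
0.7 [ 0.26462499 -0.53845946  0.23129988] [-2.73812695e-05  9.74028002e-01  2.26427585e-01  2.47227460e-06] [-0.12648028 -1.1587524   0.53561699]
```

View pics/scene0.png

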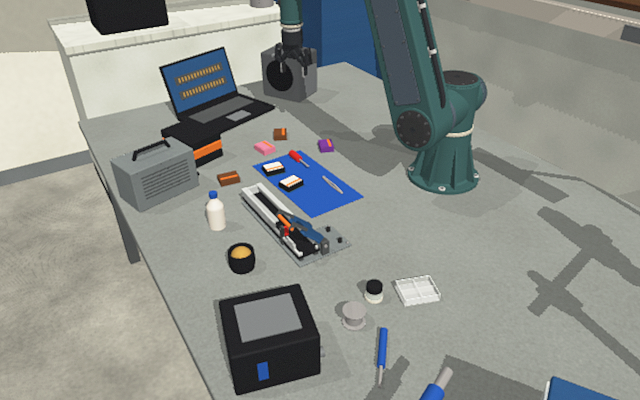

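View pics/top0.png

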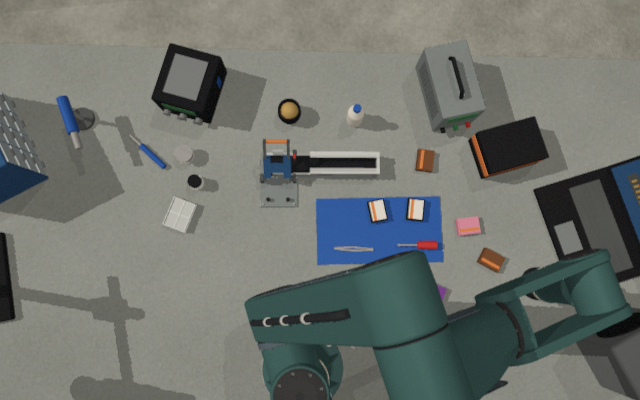

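Run:
```python
from h import *
for n,u,v,z,l in [("top",377,210.5,.025,"A"),("top",416,209.5,.025,"B"),("scene",273,168,.025,"Bs"),("scene",291,183,.025,"As"),
 ("top",278.5,175.6,.0365,"hinge"),("scene",317.3,234.5,.0365,"hinge_s"),("top",295,163.8,.025,"gl"),("scene",293.2,232,.025,"gl_s"),("top",276.3,142,.05,"handle"),("scene",282.9,219.3,.05,"handle_s"),
 ("top",425,160,.02,"brown"),("top",380,162,.03,"trackend"),("top",289,110,.03,"cleaner"),("top",357,113,.06,"ipa"),("top",318,197,.003,"mat c"),("top",352,249,.003,"tweez"),("top",425,245,.01,"driver")]:
    print(l,at_z(n,u,v,z).round(3))
im=cv2.imread("pics/top0.png"); cv2.imwrite("pics/c1.png",cv2.resize(im[95:265,240:460],None,fx=3.5,fy=3.5,interpolation=cv2.INTER_CUBIC))
c=cam("wrist"); print(c[0],(-c[1].T@c[2]),c[1][2])
K,Rm,t=cam("top"); d=np.load("top0.npy")
m=np.zeros((400,640),bool); m[130:155,260:295]=1
P=cloud("top",d,m); v,u=np.nonzero(m&(d>0))
hsv=cv2.cvtColor(im,cv2.COLOR_BGR2HSV)[v,u]; o=(hsv[:,0]>5)&(hsv[:,0]<18)&(hsv[:,1]>150)
print("orange",P[o].round(3)[::6], P[o].mean(0))
```

```text
A [ 0.463 -0.21   0.025]
B [ 0.469 -0.328  0.025]
Bs [ 0.478 -0.314  0.025]
As [ 0.472 -0.197  0.025]
hinge [0.56  0.088 0.036]
hinge_s [0.548 0.092 0.036]
gl [0.6   0.04  0.025]
gl_s [0.592 0.033 0.025]
handle [0.66  0.097 0.05 ]
handle_s [ 0.603 -0.005  0.05 ]
brown [ 0.623 -0.357  0.02 ]
trackend [ 0.611 -0.218  0.03 ]
cleaner [0.767 0.063 0.03 ]
ipa [ 0.753 -0.143  0.06 ]
mat c [ 0.503 -0.032  0.003]
tweez [ 0.347 -0.139  0.003]
driver [ 0.364 -0.358  0.01 ]
[[309.70691629   0.         317.47732122]
 [  0.         309.70691629 198.03716383]
 [  0.           0.           1.        ]] [ 0.3296505  -0.50619407  0.37346335] [-0.25569947 -0.12662023 -0.95842845]
orange [[0.645 0.12  0.132]
 [0.647 0.104 0.124]
 [0.647 0.086 0.127]
 [0.647 0.069 0.127]
 [0.644 0.112 0.125]
 [0.644 0.095 0.127]
 [0.644 0.075 0.128]
 [0.641 0.118 0.123]
 [0.641 0.1   0.127]
 [0.642 0.083 0.126]
 [0.642 0.066 0.126]] [0.64440734 0.092661   0.12519068]
```

View pics/c1.png

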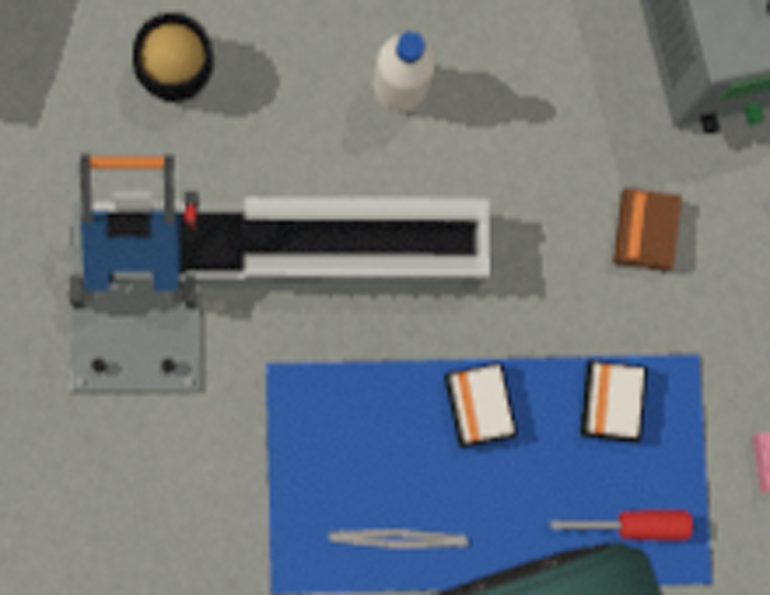

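Candidates (top view): white faced with orange stripe on the mat at (377,210) and (416,209). Look-alikes off the mat are brown (425,160), brown (491,260), pink (468,226) and purple (440,292). The crop confirms that the two on the mat are white with a stripe, so those are the modules. The plate is raised past upright (handle at z≈0.12).

```bash
python3 -m inch '[[0.0854,[0,0,-0.014],[0,0,6.5]],[0.0854,[0,0,-0.014],[0,0,6.5]],[0.0854,[0,0,-0.014],[0,0,6.6]],[0.0854,[0,0,-0.014],[0,0,6.57]],[0.0854,[0,0,-0.014],[0,0,0]]]'
python3 -m inch '[[0.0854,[0.02,-0.045,0],[0,0,0]],[0.0854,[0.02,-0.045,0],[0,0,0]],[0.0854,[0.02,-0.045,0],[0,0,0]],[0.0854,[0.02,-0.045,0],[0,0,0]],[0.0854,[0.02,-0.045,0],[0,0,0]]]'
python3 -m inch '[[0.0854,[0.015,-0.03,0],[0,0,0]],[0.0854,[0.015,-0.02,0],[0,0,0]],[0.0854,[0,0,0],[0,0,0]]]'
python3 - <<'E'
from h import *
c=cam("wrist"); o=ctrl.get_obs(); im,d=viewer.get_image("wrist"); cv2.imwrite("pics/w1.png",im); np.save("w1.npy",d)
print(o["clock"],o["position"],o["ee_rot"],o["joints"])
np.savez("w1c.npz",K=c[0],R=c[1],t=c[2])
for r in models.masks_of("wrist","m1_mid")[:5]:
    p=np.array(r["point"])*[640,400]; print(round(r["conf"],2),p.round(),r["pixels"].sum(),at_z("wrist",*p,.025,c).round(3))
E
```

```text
clock: 1.2
position: [0.2646, -0.5384, 0.3019]
ee_rot: [-0.0, 1.0, -0.0, -0.0]
ft_force: [0.5, 0.1, -0.1]
grip_width: 0.0852
grip_force: 0.0
clock: 1.7
position: [0.3651, -0.3117, 0.3017]
ee_rot: [0.0, 1.0, 0.001, 0.0]
ft_force: [1.8, -0.5, 0.5]
grip_width: 0.0855
grip_force: 0.0
clock: 2.0
position: [0.3958, -0.261, 0.3018]
ee_rot: [-0.0, 1.0, 0.003, 0.001]
ft_force: [0.0, 0.2, -0.3]
grip_width: 0.0853
grip_force: 0.0
2.0 [ 0.39584837 -0.2609856   0.30175118] [-3.48640480e-04  9.99994321e-01  3.31353265e-03  5.07364204e-04] [-7.29673180e-01  1.11297658e-01  1.66761486e+00  1.22362813e-03
  1.36239271e+00  8.34243074e-01]
0.85 [281. 109.] 1764 [ 0.468 -0.212  0.025]
0.68 [387.  15.] 1092 [ 0.604 -0.354  0.025]
0.66 [388. 265.] 1201 [ 0.235 -0.372  0.025]
```

View pics/w1.png

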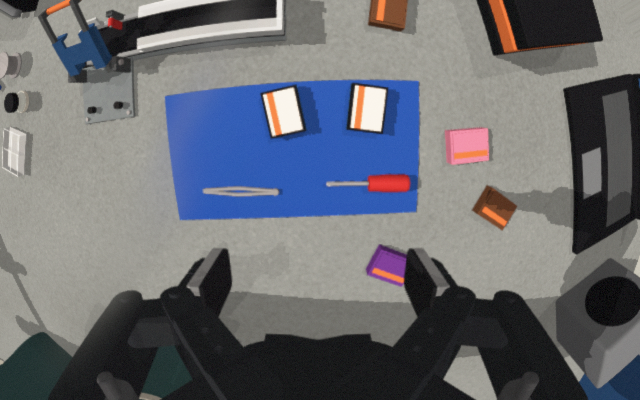

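```bash
cat >> h.py <<'E'
def modules(im,c,z=.025):
    "white faces in a wrist picture -> list of (centre xy, length yaw deg, sides)"
    h=cv2.cvtColor(im,cv2.COLOR_BGR2HSV); w=((h[...,1]<70)&(h[...,2]>190))|((h[...,0]>5)&(h[...,0]<18)&(h[...,1]>130)&(h[...,2]>150))
    w=cv2.morphologyEx(w.astype(np.uint8),cv2.MORPH_CLOSE,np.ones((3,3)))
    out=[]
    for k in cv2.findContours(w,0,2)[0]:
        if cv2.contourArea(k)<250: continue
        P=np.array([at_z("wrist",*q[0],z,c)[:2] for q in k],np.float32)
        if not(.28<P[:,0].mean()<.56): continue
        (x,y),(a,b),an=cv2.minAreaRect(P*1000)
        if a<b: a,b,an=b,a,an+90
        an=(an+90)%180-90
        if 40<a<75 and 30<b<58: out.append((round(x/1000,4),round(y/1000,4),round(an,1),round(a),round(b)))
    return out
E
python3 - <<'E'
from h import *
q=np.load("w1c.npz"); print(modules(cv2.imread("pics/w1.png"),(q["K"],q["R"],q["t"])))
E
python3 -m inch '[[0.0854,[0.01,-0.05,0],[0,0,0]],[0.0854,[0.01,-0.05,0],[0,0,0]],[0.0854,[0.02,-0.045,0],[0,0,0]],[0.0854,[0.02,-0.045,0],[0,0,0]],[0.0854,[0.02,-0.045,0],[0,0,0]]]'
python3 -m inch '[[0.0854,[0.02,-0.045,0],[0,0,0]],[0.0854,[0.02,-0.02,0],[0,0,0]],[0.0854,[0.0,0,0],[0,0,0]]]'
python3 - <<'E'
from h import *
c=cam("wrist"); o=ctrl.get_obs(); im,d=viewer.get_image("wrist"); cv2.imwrite("pics/w2.png",im); np.save("w2.npy",d)
print(o["clock"],o["position"],o["ee_rot"])
np.savez("w2c.npz",K=c[0],R=c[1],t=c[2])
for l,z in (("hinge",.0365),("nest",.025),("gate_line",.025),("handle",.12)):
  for r in models.spot_point("wrist",l)[:2]:
    p=np.array(r["point"])*[640,400]; print(l,round(r["conf"],2),p.round(1),at_z("wrist",*p,z,c).round(4))
print(modules(im,c))
E
```

```text
[(0.465, -0.2132, 12.1, 58, 42), (0.4709, -0.3282, -5.3, 58, 43)]
clock: 2.6
position: [0.4749, -0.0301, 0.3016]
ee_rot: [0.0, 1.0, -0.0, 0.0]
ft_force: [1.3, -0.1, -0.3]
grip_width: 0.0854
grip_force: 0.0
clock: 2.9
position: [0.5167, 0.0359, 0.3013]
ee_rot: [-0.0, 1.0, 0.002, 0.001]
ft_force: [0.0, 0.4, -0.6]
grip_width: 0.0853
grip_force: 0.0
2.9 [0.51673632 0.03588103 0.30130091] [-2.46834387e-04  9.99997970e-01  1.82413172e-03  8.19869628e-04]
hinge 0.8 [275.9 135.3] [0.5546 0.0909 0.0365]
nest 0.76 [278.3 103.4] [0.5971 0.0887 0.025 ]
nest 0.69 [267.4  56.6] [0.6619 0.1034 0.025 ]
gate_line 0.64 [313.9  99.7] [0.6016 0.041  0.025 ]
gate_line 0.16 [535.3 195.2] [ 0.4717 -0.3333  0.025 ]
handle 0.6 [264.9  57.9] [0.6441 0.0908 0.12  ]
[(0.4651, -0.2126, 12.3, 59, 42), (0.4714, -0.3277, -5.5, 58, 43)]
```

View pics/w2.png

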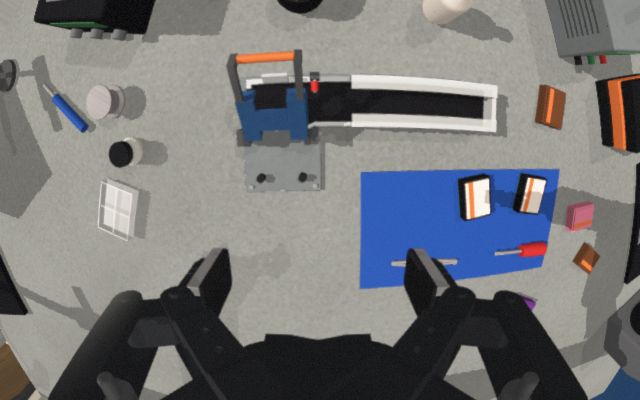

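Run:
```python
from h import *
q=np.load("w2c.npz"); c=(q["K"],q["R"],q["t"])
def show(n,a,b,z,c=None):
    A=at_z(n,*a,z,c);B=at_z(n,*b,z,c);d=B-A; print(n,A[:2].round(4),B[:2].round(4),"yaw",round(np.degrees(np.arctan2(d[0],-d[1])),2))
# white strips mask, wrist
for n,im,box,cc in (("wrist",cv2.imread("pics/w2.png"),(345,60,505,140),c),("top",cv2.imread("pics/top0.png"),(305,148,385,178),cam("top"))):
    h=cv2.cvtColor(im,cv2.COLOR_BGR2HSV); x0,y0,x1,y1=box
    m=np.zeros(h.shape[:2],np.uint8); m[y0:y1,x0:x1]=((h[...,1]<45)&(h[...,2]>195))[y0:y1,x0:x1]
    k=max(cv2.findContours(m,0,2)[0],key=cv2.contourArea)
    P=np.array([at_z(n,*p[0],.052,cc)[:2] for p in k],np.float32)*1000
    print(n,cv2.minAreaRect(P),cv2.boxPoints(cv2.minAreaRect(P)).round().tolist())
d=np.load("top0.npy"); m=np.zeros((400,640),bool); m[150:154,315:375]=1; print("strip z",np.median(cloud("top",d,m)[:,2]))
# handle depth line and orange
im=cv2.imread("pics/top0.png"); h=cv2.cvtColor(im,cv2.COLOR_BGR2HSV); m=np.zeros((400,640),bool); m[132:150,255:300]=1
o=m&(h[...,0]>5)&(h[...,0]<18)&(h[...,1]>150); v,u=np.nonzero(o)
P=np.array([at_z("top",a,b,.121) for a,b in zip(u,v)]); f=np.polyfit(P[:,1],P[:,0],1); print("handle top",P.mean(0),f,P[:,1].min(),P[:,1].max())
im=cv2.imread("pics/w2.png"); h=cv2.cvtColor(im,cv2.COLOR_BGR2HSV); m=np.zeros((400,640),bool); m[45:75,230:305]=1
o=m&(h[...,0]>5)&(h[...,0]<18)&(h[...,1]>150); v,u=np.nonzero(o)
P=np.array([at_z("wrist",a,b,.121,c) for a,b in zip(u,v)]); f=np.polyfit(P[:,1],P[:,0],1); print("handle wrist",P.mean(0),f,P[:,1].min(),P[:,1].max())
# rays triangulate handle centre
o1,d1=ray("top",276.3,142); 
u1=np.nonzero(o); o2,d2=ray("wrist",u.mean(),v.mean(),c)
A=np.stack([d1,-d2],1); s=np.linalg.lstsq(A,o2-o1,rcond=None)[0]; print("tri",o1+s[0]*d1,o2+s[1]*d2)
```

```text
wrist ((603.0140380859375, -106.17133331298828), (66.29185485839844, 216.82705688476562), 1.2354931831359863) [[568.0, 2.0], [572.0, -215.0], [638.0, -214.0], [634.0, 3.0]]Traceback (most recent call last):
  File "<stdin>", line 9, in <module>
ValueError: max() iterable argument is empty
```

Run:
```python
from h import *
q=np.load("w2c.npz"); c=(q["K"],q["R"],q["t"])
im=cv2.imread("pics/top0.png"); h=cv2.cvtColor(im,cv2.COLOR_BGR2HSV); m=np.zeros(h.shape[:2],np.uint8)
m[148:178,305:385]=((h[...,1]<45)&(h[...,2]>170))[148:178,305:385]
k=max(cv2.findContours(m,0,2)[0],key=cv2.contourArea); P=np.array([at_z("top",*p[0],.052)[:2] for p in k],np.float32)*1000
print("strip top",cv2.boxPoints(cv2.minAreaRect(P)).round().tolist())
d=np.load("top0.npy"); v,u=np.nonzero(m); print("strip z",np.median(cloud("top",d,m>0)[:,2]))
R_={}
for n,im,b,cc in (("top",im,(132,150,255,300),cam("top")),("wrist",cv2.imread("pics/w2.png"),(45,75,230,305),c)):
    h=cv2.cvtColor(im,cv2.COLOR_BGR2HSV); m=np.zeros((400,640),bool); m[b[0]:b[1],b[2]:b[3]]=1
    o=m&(h[...,0]>5)&(h[...,0]<18)&(h[...,1]>150); v,u=np.nonzero(o); P=np.array([at_z(n,a,e,.121,cc) for a,e in zip(u,v)])
    print(n,P.mean(0).round(4),"yaw",-np.degrees(np.polyfit(P[:,1],P[:,0],1)[0]).round(2),P[:,1].min().round(3),P[:,1].max().round(3)); R_[n]=ray(n,u.mean(),v.mean(),cc)
(o1,d1),(o2,d2)=R_["top"],R_["wrist"]; s=np.linalg.lstsq(np.stack([d1,-d2],1),o2-o1,rcond=None)[0]; print("tri",o1+s[0]*d1,o2+s[1]*d2)
```

```text
strip top [[571.0, -6.0], [573.0, -212.0], [639.0, -212.0], [637.0, -5.0]]
strip z 0.053585938290213415
top [0.6455 0.0929 0.121 ] yaw 1.75 0.064 0.121
wrist [0.645  0.0911 0.121 ] yaw 1.03 0.061 0.122
tri [0.64776754 0.09363712 0.11172431] [0.64652753 0.0925818  0.11133081]
```

```bash
cat >> h.py <<'E'
def rel(x,y,z,yaw=None):
    o=ctrl.get_obs(); q=o["ee_rot"]; r=R.from_quat([q[1],q[2],q[3],q[0]]); m=r.as_matrix()
    print("clock",round(o["clock"],1),"pos",np.round(o["position"],4),"yaw",np.degrees(np.arctan2(m[1,0],m[0,0])).round(2),"f",np.round(o["ft_force"],1),"w",round(o["grip_width"],4),round(o["grip_force"],1),"tool shift mm",((m.T@(np.array([x,y,z])-o["position"]))*1000).round(1), "tilt",m[:,2].round(4))
E
python3 -m inch '[[0.03,[0,0,0],[0,0,-8.27]],[0.03,[0,0,0],[0,0,-8.27]],[0.03,[0,0,0],[0,0,-8.27]],[0.03,[0,0,0],[0,0,-8.27]],[0.03,[0,0,0],[0,0,-8.27]]]' >/dev/null
python3 -m inch '[[0.03,[0,0,0],[0,0,-8.27]],[0.03,[0,0,0],[0,0,-8.27]],[0.03,[0,0,0],[0,0,-8.27]],[0.03,[0,0,0],[0,0,-8.27]],[0.03,[0,0,0],[0,0,-8.27]]]' >/dev/null
python3 -m inch '[[0.03,[0,0,0],[0,0,-8.27]],[0.03,[0.018,0.044,0.02],[0,0,0]],[0.03,[0.018,0.043,0.02],[0,0,0]],[0.03,[0.018,0.043,0.02],[0,0,0]],[0.03,[0,0,0],[0,0,0]]]'
python3 - <<'E'
from h import *
rel(.646,.092,.105)
c=cam("wrist"); im,d=viewer.get_image("wrist"); cv2.imwrite("pics/w3.png",im)
h=cv2.cvtColor(im,cv2.COLOR_BGR2HSV); o=((h[...,0]>5)&(h[...,0]<18)&(h[...,1]>150)).astype(np.uint8)
for k in cv2.findContours(o,0,2)[0]:
    if cv2.contourArea(k)>150: 
        m=cv2.minAreaRect(k); print(m, at_z("wrist",*m[0],.12,c).round(4))
E
```

```text
clock: 4.65
position: [0.6433, 0.0898, 0.2379]
ee_rot: [-0.001, 0.701, 0.713, -0.001]
ft_force: [-1.1, -0.6, -0.2]
grip_width: 0.0298
grip_force: 0.0
clock 4.7 pos [0.6433 0.0898 0.2379] yaw 90.95 f [-1.1 -0.6 -0.2] w 0.0298 0.0 tool shift mm [  2.    3.2 132.9] tilt [-3.4e-03  7.0e-04 -1.0e+00]
((320.0, 192.5), (67.0, 10.0), 90.0) [0.6451 0.0902 0.12  ]
```

View pics/w3.png

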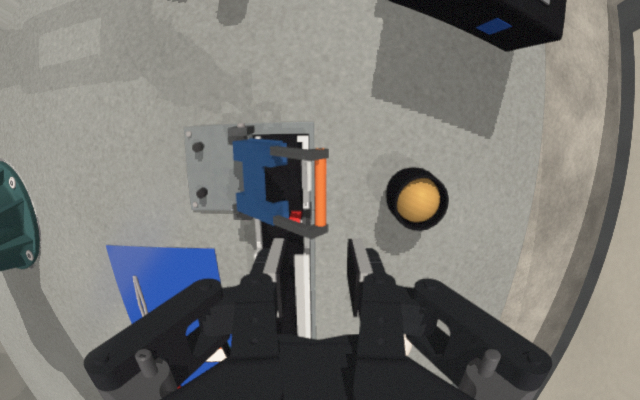

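```bash
python3 -m inch '[[0.03,[0.001,0.002,0.045],[0,0,0]],[0.03,[0,0,0.045],[0,0,0]],[0.03,[0,0,0.025],[0,0,0]],[0.03,[0,0,0.018],[0,0,0]],[0.03,[0,0,0],[0,0,0]]]' 
python3 -m inch '[[0.006,[0,0,0],[0,0,0]],[0.006,[0,0,0],[0,0,0]],[0.006,[0,0,0],[0,0,0]],[0.006,[0,0,0],[0,0,0]],[0.006,[0,0,0],[0,0,0]]]' 30
python3 - <<'E'
from h import *
rel(.557,.092,.159-.014)
E
```

```text
clock: 5.2
position: [0.6396, 0.0891, 0.1079]
ee_rot: [-0.002, 0.702, 0.713, -0.002]
ft_force: [-1.3, 0.1, 0.0]
grip_width: 0.0301
grip_force: 0.0
clock: 5.7
position: [0.6449, 0.0899, 0.1114]
ee_rot: [0.002, 0.701, 0.713, 0.001]
ft_force: [2.7, -4.9, 4.4]
grip_width: 0.0086
grip_force: 30.9
clock 5.7 pos [0.6449 0.0899 0.1114] yaw 90.98 f [ 2.7 -4.9  4.4] w 0.0086 30.9 tool shift mm [  3.6 -87.7 -34. ] tilt [ 0.0048 -0.0012 -1.    ]
```

```bash
python3 -m inch '[[0.006,[0,-0.0198,-0.0166],[0,0,0]],[0.006,[0,-0.0225,-0.012],[0,0,0]],[0.006,[0,0,0],[0,0,0]]]' 
python3 -m inch '[[0.006,[0,-0.0245,-0.007],[0,0,0]],[0.006,[0,-0.0255,-0.0018],[0,0,0]],[0.006,[0,0,0],[0,0,0]]]'
python3 - <<'E'
from h import *
rel(.557,.092,.159-.014)
E
```

```text
clock: 6.0
position: [0.6026, 0.089, 0.1422]
ee_rot: [0.004, 0.701, 0.713, 0.002]
ft_force: [4.3, -6.3, 8.9]
grip_width: 0.0084
grip_force: 30.3
clock: 6.3
position: [0.5495, 0.0883, 0.15]
ee_rot: [0.002, 0.701, 0.713, 0.0]
ft_force: [-2.1, -6.2, 17.1]
grip_width: 0.0086
grip_force: 32.0
clock 6.3 pos [0.5495 0.0883 0.15  ] yaw 91.02 f [-2.1 -6.2 17.1] w 0.0086 32.0 tool shift mm [3.6 7.5 5. ] tilt [ 0.0027 -0.0017 -1.    ]
```

```bash
python3 -m inch '[[0.006,[0.002,-0.025,-0.0025],[0,0,0]],[0.006,[0,-0.024,0.0087],[0,0,0]],[0.006,[0,-0.0216,0.0136],[0,0,0]],[0.006,[0,0,0],[0,0,0]]]' 
python3 -m inch '[[0.006,[0,-0.0184,0.0177],[0,0,0]],[0.006,[0,-0.0142,0.0211],[0,0,0]],[0.006,[0,0,0],[0,0,0]]]'
python3 - <<'E'
from h import *
rel(.557-.122,.092,.0265)
E
```

```text
clock: 6.7
position: [0.4775, 0.0885, 0.1258]
ee_rot: [0.0, 0.701, 0.713, -0.001]
ft_force: [3.3, -8.8, -9.0]
grip_width: 0.0084
grip_force: 30.8
clock: 7.0
position: [0.4468, 0.0885, 0.0872]
ee_rot: [0.001, 0.701, 0.713, -0.0]
ft_force: [4.2, -7.0, -5.7]
grip_width: 0.0085
grip_force: 30.9
clock 7.0 pos [0.4468 0.0885 0.0872] yaw 91.03 f [ 4.2 -7.  -5.7] w 0.0085 30.9 tool shift mm [  3.8 -11.8  60.7] tilt [ 0.0011 -0.0015 -1.    ]
```

```bash
python3 -m inch '[[0.006,[0,-0.0096,0.0237],[0,0,0]],[0.006,[0,-0.0034,0.0251],[0,0,0]],[0.006,[0,0.0,0.010],[0,0,0]],[0.006,[0,0,0.003],[0,0,0]],[0.006,[0,0,0],[0,0,0]]]'
python3 - <<'E'
from h import *
rel(.557-.122,.092,.0265)
E
```

```text
clock: 7.5
position: [0.4343, 0.0893, 0.0285]
ee_rot: [0.0, 0.701, 0.713, 0.0]
ft_force: [-5.2, -4.4, 27.7]
grip_width: 0.0079
grip_force: 37.6
clock 7.5 pos [0.4343 0.0893 0.0285] yaw 90.98 f [-5.2 -4.4 27.7] w 0.0079 37.6 tool shift mm [2.7 0.7 2. ] tilt [ 6.e-04  1.e-04 -1.e+00]
```

```bash
python3 -m inch '[[0.03,[0,0,-0.001],[0,0,0]],[0.03,[0,0,0],[0,0,0]],[0.03,[0,0,-0.045],[0,0,0]],[0.03,[0,0,-0.05],[0,0,0]],[0.03,[0,0,-0.05],[0,0,0]]]' 
python3 -m inch '[[0.0854,[0,-0.02,-0.05],[0,0,0]],[0.0854,[-0.04,-0.03,-0.02],[0,0,0]],[0.0854,[0,0,0],[0,0,0]]]'
python3 - <<'E'
from h import *
c=cam("wrist"); im,d=viewer.get_image("wrist"); cv2.imwrite("pics/w4.png",im); np.savez("w4c.npz",K=c[0],R=c[1],t=c[2]); np.save("w4.npy",d)
rel(.5143,.09,.0265)
for l,z in (("hinge",.0365),("pocket",.0245),("nest",.025),("gate_line",.025),("handle",.0365)):
  for r in models.spot_point("wrist",l)[:2]:
    p=np.array(r["point"])*[640,400]; print(l,round(r["conf"],2),p.round(1),at_z("wrist",*p,z,c).round(4))
h=cv2.cvtColor(im,cv2.COLOR_BGR2HSV); o=((h[...,0]>5)&(h[...,0]<18)&(h[...,1]>150)).astype(np.uint8)
for k in cv2.findContours(o,0,2)[0]:
    if cv2.contourArea(k)>150: 
        P=np.array([at_z("wrist",*p[0],.0365,c)[:2] for p in k],np.float32)*1000; m=cv2.minAreaRect(P); print(m)
cv2.imwrite("pics/w4c.png",cv2.resize(im[60:300,180:500],None,fx=2.4,fy=2.4))
E
```

```text
clock: 8.0
position: [0.4331, 0.0895, 0.1736]
ee_rot: [-0.001, 0.701, 0.713, -0.001]
ft_force: [0.9, -0.6, -0.2]
grip_width: 0.0299
grip_force: 0.0
clock: 8.3
position: [0.3869, 0.0495, 0.24]
ee_rot: [0.002, 0.701, 0.713, 0.001]
ft_force: [-0.3, 0.9, 0.3]
grip_width: 0.0723
grip_force: 0.0
clock 8.3 pos [0.3877 0.0506 0.2387] yaw 90.85 f [0.5 0.6 0.1] w 0.0788 0.0 tool shift mm [ 37.5 126.7 212.5] tilt [ 2.4e-03  2.0e-04 -1.0e+00]
hinge 0.92 [456.  143.6] [0.5527 0.0895 0.0365]
pocket 0.78 [420.3 141.3] [0.5101 0.0882 0.0245]
nest 0.87 [483.3 143.6] [0.5986 0.0913 0.025 ]
gate_line 0.79 [479.  181.4] [0.5987 0.0414 0.025 ]
handle 0.76 [357.9 142. ] [0.4323 0.0853 0.0365]
((434.2734069824219, 86.27244567871094), (9.311169624328613, 59.34458923339844), 0.8860230445861816)
```

View pics/w4c.png

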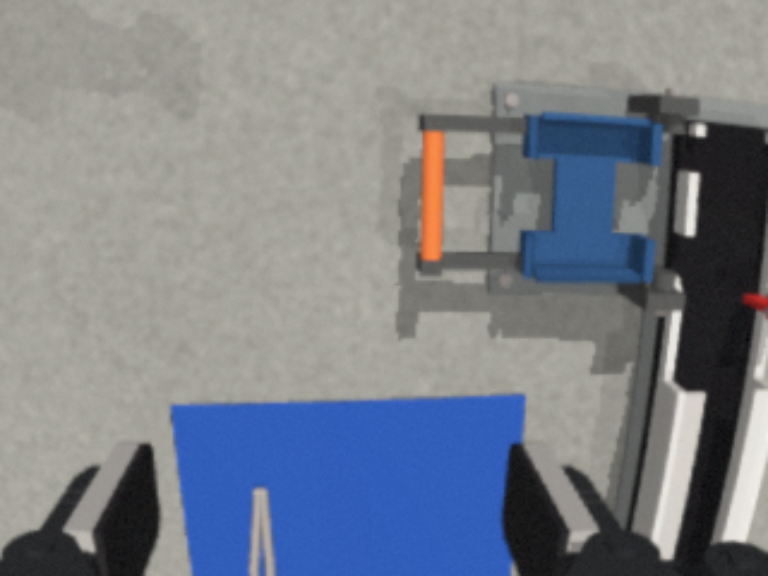

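```bash
python3 -m inch '[[0.0854,[-0.01,0.04,0.02],[0,0,0]],[0.0854,[-0.01,0.045,0.02],[0,0,0]],[0.0854,[-0.01,0.04,0.0],[0,0,0]],[0.0854,[0,0,0],[0,0,0]],[0.0854,[0,0,0],[0,0,0]]]' 
python3 -m inch '[[0.0854,[0,0,0],[0,0,0]],[0.0854,[0,0,0],[0,0,0]],[0.0854,[0,0,0],[0,0,0]]]'
python3 - <<'E'
from h import *
c=cam("wrist"); im,d=viewer.get_image("wrist"); cv2.imwrite("pics/w5.png",im); np.savez("w5c.npz",K=c[0],R=c[1],t=c[2])
rel(.5143,.09,.0265)
for l,z in (("hinge",.0365),("pocket",.0245),("nest",.025),("gate_line",.025),("handle",.0365)):
  for r in models.spot_point("wrist",l)[:1]:
    p=np.array(r["point"])*[640,400]; print(l,round(r["conf"],2),p.round(1),at_z("wrist",*p,z,c).round(4))
h=cv2.cvtColor(im,cv2.COLOR_BGR2HSV)
for nm,o,z in (("or",(h[...,0]>5)&(h[...,0]<18)&(h[...,1]>150),.0365),("blue",(h[...,0]>95)&(h[...,0]<125)&(h[...,1]>120),.040)):
  for k in cv2.findContours(o.astype(np.uint8),0,2)[0]:
    if cv2.contourArea(k)>250: 
        P=np.array([at_z("wrist",*p[0],z,c)[:2] for p in k],np.float32)*1000; m=cv2.minAreaRect(P); print(nm,m,cv2.boundingRect(k),P.min(0),P.max(0))
cv2.imwrite("pics/w5c.png",cv2.resize(im[60:260,200:460],None,fx=3,fy=3,interpolation=cv2.INTER_CUBIC))
E
```

```text
clock: 9.1
position: [0.514, 0.0238, 0.196]
ee_rot: [-0.001, 0.701, 0.713, -0.001]
ft_force: [-0.5, -0.1, -0.9]
grip_width: 0.0854
grip_force: 0.0
clock: 9.4
position: [0.5128, 0.0238, 0.1978]
ee_rot: [-0.0, 0.701, 0.713, -0.0]
ft_force: [0.8, -0.1, -0.0]
grip_width: 0.0848
grip_force: 0.0
clock 9.4 pos [0.513  0.0238 0.1979] yaw 90.99 f [ 0.8 -0.1  0.3] w 0.0856 0.0 tool shift mm [ 66.2   2.4 171.4] tilt [ 2.e-04  1.e-04 -1.e+00]
hinge 0.75 [360.2 116.9] [0.5532 0.0894 0.0365]
pocket 0.59 [317.8 118. ] [0.512  0.0867 0.0245]
nest 0.7 [400.3 115. ] [0.5967 0.0933 0.025 ]
gate_line 0.64 [399.2 163.5] [0.5987 0.0422 0.025 ]
handle 0.8 [240.3 119.5] [0.4353 0.0859 0.0365]
or ((434.3437194824219, 86.39927673339844), (9.493612289428711, 60.64310836791992), 1.2002521753311157) (235, 89, 11, 61) [429.69843   56.136383] [439.641   116.63529]
blue ((415.6195373535156, -108.2380142211914), (176.70729064941406, 183.33441162109375), 2.684516191482544) (154, 217, 157, 130) [ 325.08118 -199.9757 ] [506.81323 -13.47134]
blue ((513.6428833007812, 88.25126647949219), (65.8406982421875, 80.19699096679688), 1.1341763734817505) (285, 76, 70, 83) [480.0413  47.7245] [547.1613  128.87805]
```

View pics/w5c.png

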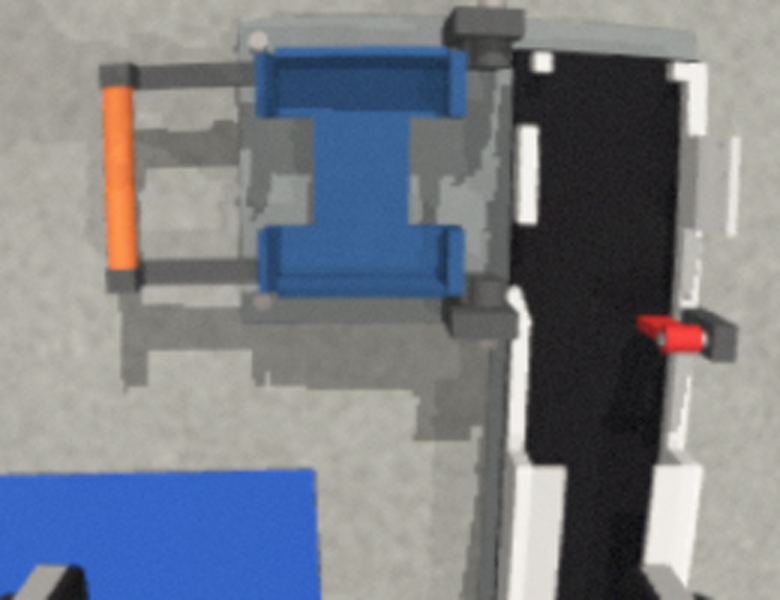

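```bash
python3 -m inch '[[0.0854,[-0.047,-0.01,-0.01],[0,0,0]],[0.0854,[-0.047,-0.01,-0.01],[0,0,0]],[0.0854,[-0.047,-0.01,-0.01],[0,0,7.88]],[0.0854,[0,0,0],[0,0,7.88]],[0.0854,[0,0,0],[0,0,7.88]]]' >/dev/null
python3 -m inch '[[0.0854,[0,0,0],[0,0,7.88]],[0.0854,[0,0,0],[0,0,7.88]],[0.0854,[0,0,0],[0,0,7.88]],[0.0854,[0,0,0],[0,0,7.88]],[0.0854,[0,0,0],[0,0,7.88]]]' >/dev/null
python3 -m inch '[[0.0854,[0,0,0],[0,0,7.88]],[0.0854,[0,0,0],[0,0,7.88]],[0.0854,[0,0,0],[0,0,0]],[0.0854,[0,0,0],[0,0,0]]]'
python3 - <<'E'
from h import *
c=cam("wrist"); im,d=viewer.get_image("wrist"); cv2.imwrite("pics/w6.png",im)
print(modules(im,c)); rel(.465,-.213,.006)
E
```

```text
clock: 11.1
position: [0.486, -0.118, 0.2276]
ee_rot: [-0.0, 0.994, 0.108, 0.0]
ft_force: [0.5, 0.6, -1.7]
grip_width: 0.0853
grip_force: 0.0
[(0.4713, -0.3276, -5.7, 58, 43), (0.4655, -0.2129, 11.4, 58, 43)]
clock 11.2 pos [ 0.4861 -0.1181  0.2276] yaw 12.36 f [ 0.  -0.1 -0.8] w 0.0852 0.0 tool shift mm [-40.9  88.2 221.6] tilt [ 0.e+00  1.e-04 -1.e+00]
```

```bash
python3 -m inch '[[0.0854,[-0.0205,0.044,0.02],[0,0,0]],[0.0854,[-0.020,0.0442,0.04],[0,0,0]],[0.0854,[0,0,0.045],[0,0,0]],[0.0854,[0,0,0.045],[0,0,0]],[0.0854,[0,0,0],[0,0,0]]]' >/dev/null
python3 -m inch '[[0.0854,[0,0,0.04],[0,0,0]],[0.0854,[0,0,0.02],[0,0,0]],[0.0854,[0,0,0.0116],[0,0,0]],[0.0854,[0,0,0],[0,0,0]],[0.0854,[0,0,0],[0,0,0]]]'
python3 -m inch '[[0.04,[0,0,0],[0,0,0]],[0.04,[0,0,0],[0,0,0]],[0.04,[0,0,0],[0,0,0]],[0.04,[0,0,0],[0,0,0]],[0.04,[0,0,0],[0,0,0]]]' 50
python3 - <<'E'
from h import *
rel(.4655,-.213,.006)
E
```

```text
clock: 12.15
position: [0.4688, -0.2012, 0.0165]
ee_rot: [0.001, 0.994, 0.106, 0.001]
ft_force: [0.1, 0.4, 0.6]
grip_width: 0.0855
grip_force: 0.0
clock: 12.65
position: [0.4689, -0.2016, 0.0167]
ee_rot: [0.001, 0.994, 0.106, 0.001]
ft_force: [0.2, -0.5, 11.0]
grip_width: 0.048
grip_force: 50.0
clock 12.7 pos [ 0.4689 -0.2016  0.0167] yaw 12.19 f [ 0.2 -0.5 11. ] w 0.048 50.0 tool shift mm [-5.7 10.4 10.7] tilt [ 0.0026 -0.0016 -1.    ]
```

```bash
python3 -m inch '[[0.0854,[0,0,0],[0,0,0]],[0.0854,[0,0,0],[0,0,0]],[0.0854,[-0.0055,0,0],[0,0,0]],[0.0854,[0,0,0.004],[0,0,0]],[0.0854,[0,0,0.004],[0,0,0]]]'
python3 -m inch '[[0.0854,[0,0,0.002],[0,0,0]],[0.0854,[0,0,0],[0,0,0]],[0.0854,[0,0,0],[0,0,0]]]'
python3 - <<'E'
from h import *
rel(.4655,-.213,.006)
E
```

```text
clock: 13.15
position: [0.4619, -0.2019, 0.0068]
ee_rot: [-0.0, 0.994, 0.106, -0.0]
ft_force: [0.6, -0.3, 0.0]
grip_width: 0.0852
grip_force: 0.0
clock: 13.45
position: [0.4623, -0.2019, 0.0049]
ee_rot: [-0.0, 0.994, 0.106, -0.0]
ft_force: [-0.2, 0.2, -0.0]
grip_width: 0.0851
grip_force: 0.0
clock 13.4 pos [ 0.4623 -0.2019  0.0049] yaw 12.18 f [-0.2  0.2 -0. ] w 0.0851 0.0 tool shift mm [ 0.8 11.5 -1.1] tilt [-3.e-04  3.e-04 -1.e+00]
```

```bash
python3 -m inch '[[0.04,[0,0,0],[0,0,0]],[0.04,[0,0,0],[0,0,0]],[0.04,[0,0,0],[0,0,0]],[0.04,[0,0,0],[0,0,0]]]' 60
python3 -m inch '[[0.04,[0,0,-0.03],[0,0,0]],[0.04,[0,0,-0.03],[0,0,0]],[0.04,[0,0,-0.03],[0,0,0]],[0.04,[0,0,-0.03],[0,0,0]],[0.04,[0,0,0],[0,0,0]]]'
python3 - <<'E'
from h import *
rel(.5138,.088,.0295)
im,d=viewer.get_image("wrist"); cv2.imwrite("pics/w7.png",im); im2,_=viewer.get_image("scene")
cv2.imwrite("pics/w7c.png",np.vstack([cv2.resize(im[150:400,120:520],(640,400)),cv2.resize(im2[130:230,210:370],(640,200))]))
E
```

```text
clock: 13.85
position: [0.4625, -0.202, 0.0056]
ee_rot: [0.0, 0.994, 0.106, 0.0]
ft_force: [-0.1, -0.4, 4.9]
grip_width: 0.0489
grip_force: 62.6
clock: 14.35
position: [0.4648, -0.2034, 0.1287]
ee_rot: [0.002, 0.994, 0.106, 0.003]
ft_force: [1.1, -0.5, -1.1]
grip_width: 0.0481
grip_force: 63.0
clock 14.3 pos [ 0.4648 -0.2034  0.1287] yaw 12.18 f [ 1.1 -0.5 -1.1] w 0.0481 63.0 tool shift mm [ 108.9 -275.    98.4] tilt [ 0.0062 -0.0037 -1.    ]
```

View pics/w7c.png

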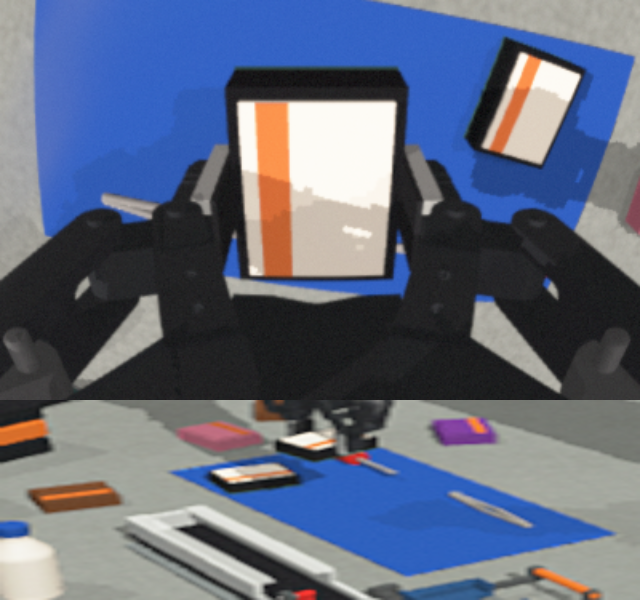

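Run:
```python
from h import *
im=cv2.imread("pics/w7.png"); c=cam("wrist"); o=ctrl.get_obs(); q=o["ee_rot"]; m=R.from_quat([q[1],q[2],q[3],q[0]]).as_matrix()
h=cv2.cvtColor(im,cv2.COLOR_BGR2HSV); w=((h[...,1]<70)&(h[...,2]>150))|((h[...,0]>5)&(h[...,0]<18)&(h[...,1]>110)&(h[...,2]>120))
k=max([k for k in cv2.findContours(cv2.morphologyEx(w.astype(np.uint8),cv2.MORPH_OPEN,np.ones((5,5))),0,2)[0] if cv2.pointPolygonTest(k,(330,270),False)>0],key=cv2.contourArea)
print(cv2.boundingRect(k))
P=np.array([(at_z("wrist",*p[0],o["position"][2]+.0194,c)-o["position"])@m for p in k],np.float32)[:,:2]*1000
print(cv2.minAreaRect(P),P.min(0),P.max(0))
```

```text
(268, 213, 100, 110)
((0.28380775451660156, -0.0974273681640625), (42.360748291015625, 58.34169387817383), 89.77786254882812) [-28.950726 -21.344002] [29.41593  21.015297]
```

```bash
python3 -m inch '[[0.04,[0.018,-0.045,-0.005],[0,0,0]],[0.04,[0.018,-0.045,-0.005],[0,0,0]],[0.04,[0.018,-0.045,-0.005],[0,0,0]],[0.04,[0.018,-0.045,-0.005],[0,0,0]],[0.04,[0.018,-0.045,0],[0,0,0]]]' >/dev/null
python3 -m inch '[[0.04,[0.018,-0.045,0],[0,0,0]],[0.04,[0,0,0],[0,0,-7.89]],[0.04,[0,0,0],[0,0,-7.89]],[0.04,[0,0,0],[0,0,-7.89]],[0.04,[0,0,0],[0,0,-7.89]]]' >/dev/null
python3 -m inch '[[0.04,[0,0,0],[0,0,-7.89]],[0.04,[0,0,0],[0,0,-7.89]],[0.04,[0,0,0],[0,0,-7.89]],[0.04,[0,0,0],[0,0,-7.89]],[0.04,[0,0,0],[0,0,-7.89]]]' >/dev/null
python3 -m inch '[[0.04,[0,0,0],[0,0,-7.89]],[0.04,[0,0,0],[0,0,0]],[0.04,[0,0,0],[0,0,0]]]'
python3 - <<'E'
from h import *
rel(.5138,.088,.029)
E
```

```text
clock: 16.25
position: [0.51, 0.0847, 0.1438]
ee_rot: [-0.001, 0.702, 0.712, -0.001]
ft_force: [-0.5, -1.0, -1.3]
grip_width: 0.0485
grip_force: 63.1
clock 16.2 pos [0.51   0.0847 0.1438] yaw 90.86 f [-0.5 -1.  -1.3] w 0.0485 63.1 tool shift mm [  3.3   4.2 114.8] tilt [-0.0027  0.     -1.    ]
```

```bash
python3 -m inch '[[0.04,[0.003,0.004,0.03],[0,0,-0.2]],[0.04,[0,0,0.03],[0,0,0]],[0.04,[0,0,0.015],[0,0,0]],[0.04,[0,0,0],[0,0,0]],[0.04,[0,0,0],[0,0,0]]]'
python3 - <<'E'
from h import *
rel(.5138,.088,.029)
im,d=viewer.get_image("wrist"); cv2.imwrite("pics/w8.png",im[100:400,120:520])
E
```

```text
clock: 16.75
position: [0.5147, 0.0878, 0.0699]
ee_rot: [-0.0, 0.7, 0.714, -0.0]
ft_force: [-0.7, -0.4, -1.1]
grip_width: 0.0487
grip_force: 40.9
clock 16.8 pos [0.5147 0.0878 0.0699] yaw 91.17 f [-0.7 -0.4 -1.1] w 0.0487 40.9 tool shift mm [ 0.2 -0.8 40.9] tilt [-1.1e-03  1.0e-04 -1.0e+00]
```

View pics/w8.png

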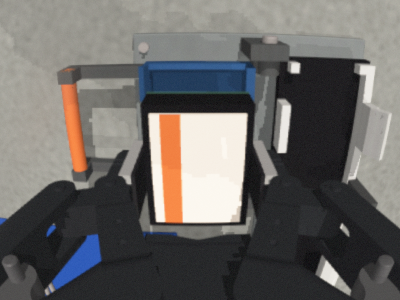

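```bash
python3 -m inch '[[0.04,[0,-0.0008,0.015],[0,0,0]],[0.04,[0,0,0.012],[0,0,0]],[0.04,[0,0,0.008],[0,0,0]],[0.04,[0,0,0.005],[0,0,0]],[0.04,[0,0,0],[0,0,0]]]' 60
python3 - <<'E'
from h import *
rel(.5138,.088,.0275)
E
```

```text
clock: 17.3
position: [0.5137, 0.0878, 0.0296]
ee_rot: [-0.0, 0.699, 0.715, -0.0]
ft_force: [-0.0, -0.1, -1.9]
grip_width: 0.0485
grip_force: 68.5
clock 17.3 pos [0.5137 0.0878 0.0296] yaw 91.26 f [-0.  -0.1 -1.9] w 0.0485 68.5 tool shift mm [0.2 0.1 2.1] tilt [-1.1e-03  1.0e-04 -1.0e+00]
```

```bash
python3 -m inch '[[0.04,[0,0,0.0015],[0,0,0]],[0.064,[0,0,0],[0,0,0]],[0.064,[0,0,0],[0,0,0]],[0.064,[0,0,0],[0,0,0]],[0.064,[0,0,-0.01],[0,0,0]]]'
python3 -m inch '[[0.064,[0,0,-0.03],[0,0,0]],[0.064,[0,0,-0.045],[0,0,0]],[0.064,[-0.03,-0.01,-0.04],[0,0,0]],[0.064,[-0.03,0,-0.02],[0,0,0]],[0.064,[0,0,0],[0,0,0]]]'
python3 - <<'E'
from h import *
im,d=viewer.get_image("wrist"); cv2.imwrite("pics/w9.png",cv2.resize(im[60:260,200:460],None,fx=2.4,fy=2.4,interpolation=cv2.INTER_CUBIC)); c=cam("wrist")
rel(.4343,.0866,.0265); print(modules(im,c,.0465),modules(im,c))
E
```

```text
clock: 17.8
position: [0.5132, 0.0878, 0.0383]
ee_rot: [-0.001, 0.699, 0.715, -0.001]
ft_force: [-0.0, 0.3, -0.2]
grip_width: 0.0642
grip_force: 0.0
clock: 18.3
position: [0.5083, 0.0255, 0.1772]
ee_rot: [0.003, 0.7, 0.714, 0.002]
ft_force: [1.8, -0.1, 0.8]
grip_width: 0.0638
grip_force: 0.0
clock 18.4 pos [0.5071 0.0269 0.1753] yaw 91.13 f [0.2 0.  0.5] w 0.064 0.0 tool shift mm [ 61.2 -72.3 148.4] tilt [ 4.9e-03 -4.0e-04 -1.0e+00]
[(0.5128, 0.0894, -89.1, 58, 41)] [(0.5134, 0.0885, -89.1, 63, 45)]
```

View pics/w9.png

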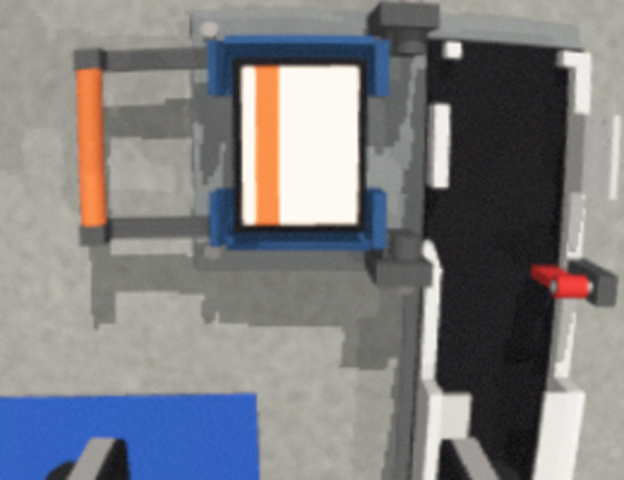

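```bash
python3 -m inch '[[0.03,[0.02,-0.024,0],[0,0,0]],[0.03,[0.02,-0.024,0],[0,0,0]],[0.03,[0.021,-0.024,0.02],[0,0,0]],[0.03,[0,0,0.03],[0,0,0]],[0.03,[0,0,0],[0,0,0]]]'>/dev/null
python3 -m inch '[[0.03,[0,0,0.03],[0,0,0]],[0.03,[0,0,0],[0,0,0]],[0.03,[0,0,0],[0,0,0]]]'
python3 - <<'E'
from h import *
rel(.4343,.0866,.0265)
E
```

```text
clock: 19.15
position: [0.4322, 0.0876, 0.0932]
ee_rot: [-0.001, 0.699, 0.715, -0.001]
ft_force: [0.3, -0.2, 0.8]
grip_width: 0.0304
grip_force: 0.0
clock 19.1 pos [0.4322 0.0876 0.0932] yaw 91.26 f [ 0.3 -0.2  0.8] w 0.0304 0.0 tool shift mm [-1.1  2.2 66.7] tilt [-1.6e-03  1.0e-04 -1.0e+00]
```

```bash
python3 -m inch '[[0.03,[-0.001,0.002,0.03],[0,0,0]],[0.03,[0,0,0.025],[0,0,0]],[0.03,[0,0,0.011],[0,0,0]],[0.03,[0,0,0],[0,0,0]],[0.03,[0,0,0],[0,0,0]]]'
python3 -m inch '[[0.006,[0,0,0],[0,0,0]],[0.006,[0,0,0],[0,0,0]],[0.006,[0,0,0],[0,0,0]],[0.006,[0,0,0],[0,0,0]]]' 35
python3 -m inch '[[0.006,[0,0.0027,-0.0254],[0,0,0]],[0.006,[0,0.0078,-0.0242],[0,0,0]],[0.006,[0,0.0128,-0.0221],[0,0,0]],[0.006,[0,0,0],[0,0,0]]]'
python3 - <<'E'
from h import *
rel(.5558-.0987,.0875,.0365+.0717-.008)
E
```

```text
clock: 19.65
position: [0.435, 0.0866, 0.0277]
ee_rot: [0.0, 0.699, 0.715, 0.0]
ft_force: [-0.4, -1.0, -0.3]
grip_width: 0.0299
grip_force: 0.0
clock: 20.05
position: [0.4344, 0.0866, 0.0279]
ee_rot: [0.0, 0.699, 0.715, 0.0]
ft_force: [-2.8, -0.4, 6.6]
grip_width: 0.0085
grip_force: 34.2
clock: 20.45
position: [0.4565, 0.0871, 0.1011]
ee_rot: [-0.001, 0.699, 0.715, -0.001]
ft_force: [-7.8, -1.4, 5.5]
grip_width: 0.008
grip_force: 35.4
clock 20.4 pos [0.4565 0.0871 0.1011] yaw 91.28 f [-7.8 -1.4  5.5] w 0.008 35.4 tool shift mm [0.4 0.6 0.9] tilt [-1.8e-03 -1.0e-04 -1.0e+00]
```

```bash
python3 -m inch '[[0.006,[0,0.0171,-0.019],[0,0,0]],[0.006,[0,0.0206,-0.015],[0,0,0]],[0.006,[0,0.0233,-0.0103],[0,0,0]],[0.006,[0,0.0249,-0.0053],[0,0,0]],[0.006,[0,0,0],[0,0,0]]]'
python3 -m inch '[[0.006,[0,0.0128,-0.0007],[0,0,0]],[0.006,[0,0.0128,0.0007],[0,0,0]],[0.006,[0,0.0126,0.002],[0,0,0]],[0.006,[0,0.0123,0.0033],[0,0,0]],[0.006,[0,0.0119,0.0045],[0,0,0]]]'
python3 -m inch '[[0.006,[0,0.0114,0.0058],[0,0,0]],[0.006,[0,0.0107,0.007],[0,0,0]],[0.006,[0,0.0099,0.008],[0,0,0]],[0.006,[0,0,0],[0,0,0]]]'
python3 - <<'E'
from h import *
rel(.5558+.0816,.0885,.0365+.0907-.008)
E
```

```text
clock: 20.95
position: [0.548, 0.089, 0.152]
ee_rot: [0.003, 0.699, 0.715, 0.003]
ft_force: [-1.5, 0.1, 20.8]
grip_width: 0.0077
grip_force: 38.7
clock: 21.45
position: [0.6061, 0.0902, 0.1395]
ee_rot: [0.0, 0.699, 0.715, 0.0]
ft_force: [-4.0, -0.7, -0.2]
grip_width: 0.0083
grip_force: 38.7
clock: 21.85
position: [0.6396, 0.0909, 0.1162]
ee_rot: [0.0, 0.699, 0.715, 0.0]
ft_force: [1.9, -2.0, -0.5]
grip_width: 0.0081
grip_force: 39.6
clock 21.9 pos [0.6396 0.0909 0.1162] yaw 91.26 f [ 1.9 -2.  -0.5] w 0.0081 39.6 tool shift mm [-2.4 -2.2 -3. ] tilt [ 0.0012 -0.     -1.    ]
```

```bash
python3 -m inch '[[0.006,[0,0.015,0.0175],[0,0,0]],[0.006,[0,0.0125,0.0221],[0,0,0]],[0.006,[0,0.0078,0.0242],[0,0,0]],[0.006,[0,0.003,0.022],[0,0,0]],[0.006,[0,0,0],[0,0,0]]]'
python3 - <<'E'
from h import *
rel(.5558+.122,.0885,.0285)
E
```

```text
clock: 22.35
position: [0.6782, 0.0919, 0.0292]
ee_rot: [0.001, 0.699, 0.715, 0.001]
ft_force: [4.6, -1.5, -2.2]
grip_width: 0.0077
grip_force: 41.3
clock 22.4 pos [0.6782 0.0919 0.0292] yaw 91.26 f [ 4.6 -1.5 -2.2] w 0.0077 41.3 tool shift mm [-3.4 -0.4  0.7] tilt [ 2.7e-03  3.0e-04 -1.0e+00]
```

```bash
python3 -m inch '[[0.006,[0,0,0.001],[0,0,0]],[0.006,[0,0,0],[0,0,0]],[0.006,[0,-0.0027,-0.0258],[0,0,0]],[0.006,[0,-0.0078,-0.0242],[0,0,0]],[0.006,[0,-0.0128,-0.0221],[0,0,0]]]'
python3 -m inch '[[0.006,[0,-0.0171,-0.019],[0,0,0]],[0.006,[0,-0.0206,-0.015],[0,0,0]],[0.006,[0,-0.0233,-0.0103],[0,0,0]],[0.006,[0,-0.0249,-0.0053],[0,0,0]],[0.006,[0,0,0],[0,0,0]]]'
python3 - <<'E'
from h import *
rel(.5558+.0128,.0885,.0365+.1213-.008)
E
```

```text
clock: 22.85
position: [0.6525, 0.0914, 0.1028]
ee_rot: [-0.0, 0.699, 0.715, -0.0]
ft_force: [-0.0, -1.3, -6.3]
grip_width: 0.0082
grip_force: 38.5
clock: 23.35
position: [0.5643, 0.0896, 0.1536]
ee_rot: [-0.0, 0.699, 0.715, -0.0]
ft_force: [-2.6, -2.1, 4.6]
grip_width: 0.0082
grip_force: 36.0
clock 23.4 pos [0.5643 0.0896 0.1536] yaw 91.29 f [-2.6 -2.1  4.6] w 0.0082 36.0 tool shift mm [-1.2  4.3  3.8] tilt [-9.e-04 -0.e+00 -1.e+00]
```

```bash
python3 -m inch '[[0.006,[0,-0.0215,0.001],[0,0,0]],[0.006,[0,-0.0249,0.0063],[0,0,0]],[0.006,[0,-0.0233,0.0108],[0,0,0]],[0.006,[0,-0.0206,0.0155],[0,0,0]],[0.006,[0,-0.0171,0.019],[0,0,0]]]'
python3 -m inch '[[0.006,[0,-0.0128,0.0221],[0,0,0]],[0.006,[0,-0.0078,0.0242],[0,0,0]],[0.006,[0,-0.0025,0.023],[0,0,0]],[0.006,[0,0,0.005],[0,0,0]],[0.006,[0,0,0],[0,0,0]]]'
python3 - <<'E'
from h import *
rel(.5558-.122,.0885,.0275)
E
```

```text
clock: 23.85
position: [0.4587, 0.0875, 0.1005]
ee_rot: [-0.0, 0.699, 0.715, 0.0]
ft_force: [1.4, -0.4, 5.4]
grip_width: 0.0081
grip_force: 40.0
clock: 24.35
position: [0.4343, 0.0869, 0.0255]
ee_rot: [-0.002, 0.699, 0.715, -0.002]
ft_force: [-4.9, 0.8, 7.3]
grip_width: 0.0082
grip_force: 41.7
clock 24.4 pos [0.4343 0.0869 0.0255] yaw 91.26 f [-4.9  0.8  7.3] w 0.0082 41.7 tool shift mm [ 1.6 -0.5 -2. ] tilt [-5.3e-03  4.0e-04 -1.0e+00]
```

```bash
python3 -m inch '[[0.03,[0,0,0],[0,0,0]],[0.03,[0,0,0],[0,0,0]],[0.03,[0,0,-0.045],[0,0,0]],[0.03,[0,0,-0.05],[0,0,0]],[0.03,[0,0,-0.05],[0,0,0]]]' >/dev/null
python3 -m inch '[[0.0,[0.01,0.04,0],[0,0,0]],[0.0,[0.015,0.04,0],[0,0,0]],[0.0,[0.015,0.04,0],[0,0,0]],[0.0,[0.015,0.039,0],[0,0,8.2]],[0.0,[0,0,0],[0,0,8.2]]]' >/dev/null
python3 -m inch '[[0.0,[0,0,0],[0,0,8.2]],[0.0,[0,0,0],[0,0,8.2]],[0.0,[0,0,0],[0,0,8.2]],[0.0,[0,0,0],[0,0,8.2]],[0.0,[0,0,0],[0,0,8.2]]]' >/dev/null
python3 -m inch '[[0.0,[0,0,0],[0,0,8.2]],[0.0,[0,0,0],[0,0,8.2]],[0.0,[0,0,0],[0,0,8.2]],[0.0,[0,0,0],[0,0,8.2]],[0.0,[0,0,0],[0,0,0]]]'
python3 - <<'E'
from h import *
c=cam("wrist"); im,d=viewer.get_image("wrist"); cv2.imwrite("pics/w10.png",im); rel(.5927,.1457,.036)
for n in ("wrist","top"):
  if n=="top": im,_=viewer.get_image("top"); cv2.imwrite("pics/t10.png",im)
  for r in models.masks_of(n,"m1_mid")[:4]:
    p=np.array(r["point"])*[640,400]; print(n,round(r["conf"],2),p.round(),at_z(n,*p,.047,c if n=="wrist" else None).round(4))
E
```

```text
clock: 26.35
position: [0.5948, 0.1453, 0.1707]
ee_rot: [-0.0, 1.0, 0.009, 0.0]
ft_force: [0.2, -0.0, 0.3]
grip_width: -0.0004
grip_force: 0.0
clock 26.4 pos [0.5946 0.1453 0.1706] yaw 1.25 f [-0.6  1.2  0.1] w -0.0005 0.0 tool shift mm [ -2.   -0.4 134.6] tilt [ 3.e-04  3.e-04 -1.e+00]
wrist 0.86 [632. 177.] [ 0.6255 -0.2879  0.047 ]
wrist 0.74 [379. 190.] [0.5971 0.09   0.047 ]
wrist 0.73 [570. 364.] [ 0.2854 -0.3127  0.047 ]
top 0.97 [430. 290.] [ 0.2329 -0.3625  0.047 ]
top 0.73 [280. 166.] [0.5891 0.0826 0.047 ]
top 0.68 [425. 157.] [ 0.625  -0.3518  0.047 ]
```

View pics/w10.png

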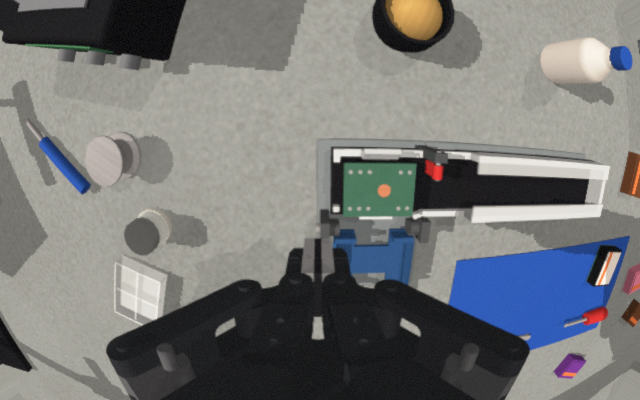

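```bash
python3 -m inch '[[0.0,[-0.002,0,0.045],[0,0,0]],[0.0,[0,0,0.04],[0,0,0]],[0.0,[0,0,0.03],[0,0,0]],[0.0,[0,0,0],[0,0,0]],[0.0,[0,0,0],[0,0,0]]]'
python3 - <<'E'
from h import *
rel(.5927,.1457,.036)
E
```

```text
clock: 27.05
position: [0.5922, 0.1451, 0.0557]
ee_rot: [-0.0, 1.0, 0.01, -0.0]
ft_force: [0.2, -0.6, -0.4]
grip_width: -0.0002
grip_force: 0.0
clock 27.1 pos [0.5922 0.1451 0.0557] yaw 1.13 f [ 0.2 -0.6 -0.4] w -0.0002 0.0 tool shift mm [ 0.5 -0.6 19.7] tilt [-9.e-04  0.e+00 -1.e+00]
```

```bash
python3 -m inch '[[0.0,[0.0005,0,0.0195],[0,0,0]],[0.0,[0,0,0],[0,0,0]],[0.0,[0,0.01,0],[0,0,0]],[0.0,[0,0.015,0],[0,0,0]],[0.0,[0,0.015,0],[0,0,0]]]'
python3 -m inch '[[0.0,[0,0.015,0],[0,0,0]],[0.0,[0,0.015,0],[0,0,0]],[0.0,[0,0.015,0],[0,0,0]],[0.0,[0,0,0],[0,0,0]]]'
python3 - <<'E'
from h import *
rel(.5927+.0023,.0195,.036)
E
```

```text
clock: 27.55
position: [0.5945, 0.1044, 0.0376]
ee_rot: [-0.0, 1.0, 0.009, 0.001]
ft_force: [-0.9, 4.6, 4.8]
grip_width: -0.0002
grip_force: 2.8
clock: 27.95
position: [0.5955, 0.0574, 0.0373]
ee_rot: [0.0, 1.0, 0.008, 0.001]
ft_force: [0.1, 1.6, -1.2]
grip_width: 0.0
grip_force: 0.1
clock 27.9 pos [0.5955 0.0574 0.0373] yaw 0.95 f [ 0.1  1.6 -1.2] w 0.0 0.1 tool shift mm [-1.1 37.9  1.3] tilt [ 2.3e-03 -2.0e-04 -1.0e+00]
```

```bash
python3 -m inch '[[0.0,[-0.001,0.012,0],[0,0,0]],[0.0,[0,0.012,0],[0,0,0]],[0.0,[0,0.012,0],[0,0,0]],[0.0,[0,0.006,0],[0,0,0]],[0.0,[0,0,0],[0,0,0]]]'
python3 - <<'E'
from h import *
rel(.5927+.0023,.0195,.036)
E
python3 -m inch '[[0.0,[0,-0.006,0],[0,0,0]],[0.0,[0,0,-0.03],[0,0,0]],[0.0,[0,0,-0.045],[0,0,0]],[0.0,[0,0,-0.045],[0,0,0]],[0.0,[-0.03,0,-0.02],[0,0,0]]]'
python3 -m inch '[[0.0854,[-0.04,0,0],[0,0,0]],[0.0854,[0,0,0],[0,0,0]],[0.0854,[0,0,0],[0,0,0]]]'
python3 - <<'E'
from h import *
c=cam("wrist"); im,d=viewer.get_image("wrist"); cv2.imwrite("pics/w11.png",im); rel(.4713,-.328,.006); print(modules(im,c))
for r in models.masks_of("wrist","m1_mid")[:4]:
    p=np.array(r["point"])*[640,400]; print(round(r["conf"],2),p.round(),at_z("wrist",*p,.047,c).round(4))
E
```

```text
clock: 28.45
position: [0.5949, 0.0167, 0.0366]
ee_rot: [0.0, 1.0, 0.009, 0.001]
ft_force: [0.1, 0.3, 0.6]
grip_width: 0.0004
grip_force: 0.3
clock 28.4 pos [0.5949 0.0167 0.0366] yaw 1.0 f [0.1 0.3 0.6] w 0.0004 0.3 tool shift mm [ 0.1 -2.8  0.6] tilt [ 1.6e-03 -3.0e-04 -1.0e+00]
clock: 28.95
position: [0.5688, 0.0234, 0.18]
ee_rot: [0.001, 1.0, 0.01, 0.004]
ft_force: [0.5, -0.5, 0.6]
grip_width: -0.0002
grip_force: 0.0
clock: 29.25
position: [0.5222, 0.0231, 0.1757]
ee_rot: [0.0, 1.0, 0.01, -0.001]
ft_force: [-0.0, -0.1, -0.0]
grip_width: 0.043
grip_force: 0.0
clock 29.3 pos [0.5237 0.023  0.1758] yaw 1.1 f [-0.1 -0.4 -0.7] w 0.0505 0.0 tool shift mm [-59.1 349.9 169.9] tilt [-5.e-04 -3.e-04 -1.e+00]
[(0.4712, -0.3277, -5.5, 57, 41)]
0.89 [597. 118.] [ 0.6204 -0.3088  0.047 ]
0.7 [545. 345.] [ 0.2828 -0.3355  0.047 ]
0.66 [374. 104.] [ 0.6002 -0.0242  0.047 ]
0.36 [ 48. 109.] [0.6152 0.3365 0.047 ]
```

View pics/w11.png

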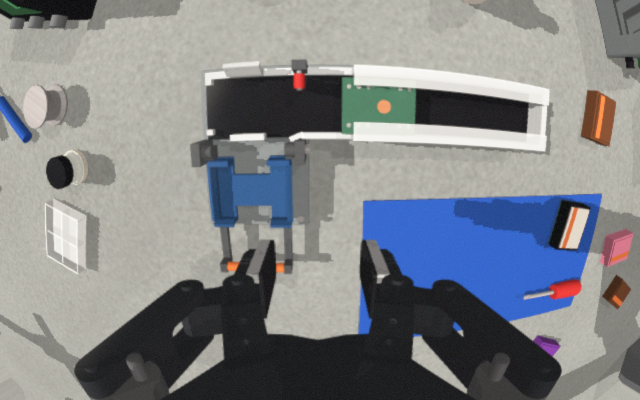

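```bash
python3 -m inch '[[0.0854,[-0.015,0.04,0],[0,0,6.6]],[0.0854,[-0.01,0.04,0],[0,0,0]],[0.0854,[-0.01,0.04,0],[0,0,0]],[0.0854,[-0.005,0.04,0],[0,0,0]],[0.0854,[-0.005,0.04,0],[0,0,0]]]' >/dev/null
python3 -m inch '[[0.0854,[0,0.04,0],[0,0,0]],[0.0854,[0,0.03,0],[0,0,0]],[0.0854,[0,0,0],[0,0,0]],[0.0854,[0,0,0],[0,0,0]]]'
python3 - <<'E'
from h import *
c=cam("wrist"); im,d=viewer.get_image("wrist"); cv2.imwrite("pics/w12.png",im); ms=modules(im,c); print(ms); rel(*(ms[0][:2] if ms else (.4712,-.3277)),.005)
E
```

```text
clock: 30.25
position: [0.4582, -0.2443, 0.1754]
ee_rot: [-0.0, 0.999, -0.049, -0.0]
ft_force: [-0.1, 0.3, -0.2]
grip_width: 0.0857
grip_force: 0.0
[(0.4708, -0.328, -5.4, 58, 43)]
clock 30.3 pos [ 0.458  -0.2433  0.1755] yaw -5.56 f [-0.   0.6  0.4] w 0.0857 0.0 tool shift mm [ 21.1  83.2 170.3] tilt [-9.0e-04  1.1e-03 -1.0e+00]
```

```bash
python3 -m inch '[[0.0854,[0.007,0.028,0.01],[0,0,0]],[0.0854,[0.007,0.028,0.01],[0,0,0]],[0.0854,[0.007,0.0272,0.02],[0,0,0]],[0.0854,[0,0,0.035],[0,0,0]],[0.0854,[0,0,0.025],[0,0,0]]]' >/dev/null
python3 -m inch '[[0.0854,[0,0,0],[0,0,0]],[0.0854,[0,0,0],[0,0,0]]]'
python3 - <<'E'
from h import *
rel(.4708,-.328,.005)
E
```

```text
clock: 31.0
position: [0.4709, -0.3271, 0.0759]
ee_rot: [-0.001, 0.999, -0.048, -0.001]
ft_force: [0.2, -1.0, 0.0]
grip_width: 0.0855
grip_force: 0.0
clock 31.0 pos [ 0.4709 -0.3271  0.0759] yaw -5.45 f [ 0.2 -1.   0. ] w 0.0855 0.0 tool shift mm [ 0.1  0.9 70.9] tilt [-0.0011  0.0012 -1.    ]
```

```bash
python3 -m inch '[[0.0854,[0,0.001,0.025],[0,0,0]],[0.0854,[0,0,0.025],[0,0,0]],[0.0854,[0,0,0.015],[0,0,0]],[0.0854,[0,0,0.006],[0,0,0]],[0.0854,[0,0,0],[0,0,0]]]'
python3 -m inch '[[0.0854,[0,0,0],[0,0,0]],[0.0854,[0,0,0],[0,0,0]]]'
python3 - <<'E'
from h import *
rel(.4708,-.328,.005)
E
```

```text
clock: 31.5
position: [0.4713, -0.3293, 0.0058]
ee_rot: [0.0, 0.999, -0.048, 0.0]
ft_force: [0.7, 0.4, 0.5]
grip_width: 0.0856
grip_force: 0.0
clock: 31.7
position: [0.4715, -0.33, 0.0064]
ee_rot: [0.001, 0.999, -0.048, 0.001]
ft_force: [0.7, -0.4, -0.4]
grip_width: 0.0854
grip_force: 0.0
clock 31.7 pos [ 0.4715 -0.33    0.0064] yaw -5.52 f [ 0.7 -0.4 -0.4] w 0.0854 0.0 tool shift mm [-0.9 -1.9  1.4] tilt [ 0.0018 -0.0015 -1.    ]
```

Close, lift, and measure the held module's offset.

```bash
cat >> h.py <<'E'
def held(off):
    c=cam("wrist"); o=ctrl.get_obs(); im,_=viewer.get_image("wrist"); q=o["ee_rot"]; m=R.from_quat([q[1],q[2],q[3],q[0]]).as_matrix()
    h=cv2.cvtColor(im,cv2.COLOR_BGR2HSV); w=((h[...,1]<70)&(h[...,2]>150))|((h[...,0]>5)&(h[...,0]<18)&(h[...,1]>110)&(h[...,2]>120))
    ks=[k for k in cv2.findContours(cv2.morphologyEx(w.astype(np.uint8),cv2.MORPH_OPEN,np.ones((5,5))),0,2)[0] if cv2.pointPolygonTest(k,(330,270),False)>0]
    if not ks: return print("no held face")
    P=np.array([(at_z("wrist",*p[0],o["position"][2]+off,c)-o["position"])@m for p in max(ks,key=cv2.contourArea)],np.float32)[:,:2]*1000
    print("held",cv2.minAreaRect(P),P.min(0),P.max(0))
E
python3 -m inch '[[0.04,[0,0,0],[0,0,0]],[0.04,[0,0,0],[0,0,0]],[0.04,[0,0,0],[0,0,0]],[0.04,[0,0,0],[0,0,0]]]' 60
python3 -m inch '[[0.04,[0,0,-0.03],[0,0,0]],[0.04,[0,0,-0.04],[0,0,0]],[0.04,[0,0,-0.04],[0,0,0]],[0.04,[0,0,-0.03],[0,0,0]],[0.04,[0,0,0],[0,0,0]]]'
python3 - <<'E'
from h import *
held(.0185); rel(.5138,.088,.029)
E
```

```text
clock: 32.1
position: [0.4708, -0.3295, 0.0057]
ee_rot: [0.0, 0.999, -0.048, 0.0]
ft_force: [-0.1, 0.8, 6.3]
grip_width: 0.0488
grip_force: 63.0
clock: 32.6
position: [0.473, -0.3315, 0.1496]
ee_rot: [0.003, 0.999, -0.048, 0.003]
ft_force: [1.8, -0.7, -0.4]
grip_width: 0.0489
grip_force: 62.5
held ((-0.24025917053222656, -0.1560955047607422), (58.470733642578125, 42.64361572265625), 0.13221058249473572) [-29.503153 -21.437365] [29.01125  21.207233]
clock 32.6 pos [ 0.4718 -0.3304  0.1472] yaw -5.53 f [-0.3  0.6 -0.9] w 0.0488 62.5 tool shift mm [   1.  -420.9  117.1] tilt [ 0.0036 -0.0032 -1.    ]
```

```bash
python3 -m inch '[[0.04,[0,-0.042,0],[0,0,0]],[0.04,[0,-0.042,0],[0,0,0]],[0.04,[0,-0.042,0],[0,0,0]],[0.04,[0,-0.042,0],[0,0,0]],[0.04,[0,-0.042,0],[0,0,0]]]' >/dev/null
python3 -m inch '[[0.04,[0,-0.042,0],[0,0,0]],[0.04,[0,-0.042,0],[0,0,0]],[0.04,[0,-0.042,0],[0,0,0]],[0.04,[0,-0.042,0],[0,0,0]],[0.04,[0,-0.042,0],[0,0,0]]]'
python3 -m inch '[[0.04,[0,0,0],[0,0,-8.05]],[0.04,[0,0,0],[0,0,-8.05]],[0.04,[0,0,0],[0,0,-8.05]],[0.04,[0,0,0],[0,0,-8.05]],[0.04,[0,0,0],[0,0,-8.05]]]' >/dev/null
python3 -m inch '[[0.04,[0,0,0],[0,0,-8.05]],[0.04,[0,0,0],[0,0,-8.05]],[0.04,[0,0,0],[0,0,-8.05]],[0.04,[0,0,0],[0,0,-8.05]],[0.04,[0,0,0],[0,0,-8.05]]]' >/dev/null
python3 -m inch '[[0.04,[0,0,0],[0,0,-8.05]],[0.04,[0,0,0],[0,0,-8.05]],[0.04,[0,0,0],[0,0,0]],[0.04,[0,0,0],[0,0,0]]]'
python3 - <<'E'
from h import *
held(.0185); rel(.5138,.088,.029)
E
```

```text
clock: 33.65
position: [0.5095, 0.0903, 0.1433]
ee_rot: [0.0, 0.999, -0.048, -0.002]
ft_force: [0.9, -0.2, -1.1]
grip_width: 0.0491
grip_force: 62.5
clock: 35.05
position: [0.51, 0.0886, 0.1439]
ee_rot: [-0.001, 0.702, 0.712, -0.001]
ft_force: [0.2, -0.0, -0.4]
grip_width: 0.0485
grip_force: 62.6
held ((-0.1064453125, -0.16371917724609375), (58.86782455444336, 42.4718017578125), 0.049268294125795364) [-29.528036 -21.415703] [29.333435 21.086414]
clock 35.1 pos [0.5103 0.0887 0.1442] yaw 90.88 f [0.2 0.  0.2] w 0.0487 62.6 tool shift mm [ -0.7   3.7 115.2] tilt [-0.0019  0.     -1.    ]
```

```bash
python3 -m inch '[[0.04,[-0.0007,0.0037,0.03],[0,0,-0.2]],[0.04,[0,0,0.03],[0,0,0]],[0.04,[0,0,0.015],[0,0,0]],[0.04,[0,0,0],[0,0,0]],[0.04,[0,0,0],[0,0,0]]]'
python3 - <<'E'
from h import *
held(.0185); rel(.5138,.088,.029)
E
```

```text
clock: 35.6
position: [0.5147, 0.0881, 0.07]
ee_rot: [-0.0, 0.7, 0.714, -0.0]
ft_force: [-0.5, 0.2, -0.5]
grip_width: 0.0484
grip_force: 62.7
held ((-0.08301544189453125, -0.199615478515625), (58.846317291259766, 42.48737716674805), 0.08265206217765808) [-29.485535 -21.44989 ] [29.350155 21.061459]
clock 35.6 pos [0.5153 0.0881 0.0707] yaw 91.21 f [-0.2  0.1 -0.9] w 0.049 62.7 tool shift mm [-0.1 -1.5 41.7] tilt [ 9.e-04  1.e-04 -1.e+00]
```

```bash
python3 -m inch '[[0.04,[0,-0.0008,0.015],[0,0,0]],[0.04,[0,0,0.012],[0,0,0]],[0.04,[0,0,0.008],[0,0,0]],[0.04,[0,0,0.005],[0,0,0]],[0.04,[0,0,0],[0,0,0]]]' 60
python3 - <<'E'
from h import *
rel(.5138,.088,.0275)
E
```

```text
clock: 36.15
position: [0.5135, 0.0881, 0.0296]
ee_rot: [-0.0, 0.699, 0.715, -0.0]
ft_force: [0.4, 0.4, 0.1]
grip_width: 0.0485
grip_force: 62.7
clock 36.1 pos [0.5135 0.0881 0.0296] yaw 91.26 f [0.4 0.4 0.1] w 0.0485 62.7 tool shift mm [-0.1  0.3  2.1] tilt [-1.1e-03  1.0e-04 -1.0e+00]
```

```bash
python3 -m inch '[[0.04,[0,0,0.0015],[0,0,0]],[0.064,[0,0,0],[0,0,0]],[0.064,[0,0,0],[0,0,0]],[0.064,[0,0,0],[0,0,0]],[0.064,[0,0,-0.01],[0,0,0]]]'
python3 -m inch '[[0.064,[0,0,-0.03],[0,0,0]],[0.064,[0,0,-0.045],[0,0,0]],[0.064,[-0.03,-0.01,-0.04],[0,0,0]],[0.064,[-0.03,0,-0.02],[0,0,0]],[0.064,[0,0,0],[0,0,0]]]'
python3 - <<'E'
from h import *
c=cam("wrist"); im,d=viewer.get_image("wrist"); cv2.imwrite("pics/w13.png",im)
rel(.4343,.0866,.0265); print(modules(im,c,.0465))
E
python3 -m inch '[[0.03,[0.02,-0.024,0],[0,0,0]],[0.03,[0.02,-0.024,0],[0,0,0]],[0.03,[0.021,-0.024,0.02],[0,0,0]],[0.03,[0,0,0.03],[0,0,0]],[0.03,[0,0,0],[0,0,0]]]'>/dev/null
python3 -m inch '[[0.03,[0,0,0.03],[0,0,0]],[0.03,[0,0,0],[0,0,0]],[0.03,[0,0,0],[0,0,0]]]'
python3 - <<'E'
from h import *
rel(.4343,.0866,.0265)
E
```

```text
clock: 36.65
position: [0.513, 0.088, 0.0382]
ee_rot: [-0.001, 0.699, 0.715, -0.001]
ft_force: [0.0, -0.6, -0.8]
grip_width: 0.0643
grip_force: 0.0
clock: 37.15
position: [0.5081, 0.0258, 0.1771]
ee_rot: [0.003, 0.7, 0.714, 0.002]
ft_force: [0.4, 0.0, -0.7]
grip_width: 0.0637
grip_force: 0.0
clock 37.2 pos [0.5069 0.0272 0.1752] yaw 91.13 f [ 0.5  0.  -0.6] w 0.0638 0.0 tool shift mm [ 60.9 -72.1 148.3] tilt [ 4.9e-03 -4.0e-04 -1.0e+00]
[(0.5142, 0.0885, -89.1, 58, 42)]
clock: 38.0
position: [0.4321, 0.0879, 0.0931]
ee_rot: [-0.001, 0.699, 0.715, -0.0]
ft_force: [0.4, 0.3, -0.2]
grip_width: 0.0302
grip_force: 0.0
clock 38.0 pos [0.4321 0.0879 0.0931] yaw 91.26 f [ 0.4  0.3 -0.2] w 0.0302 0.0 tool shift mm [-1.4  2.3 66.6] tilt [-1.6e-03  2.0e-04 -1.0e+00]
```

Module B is seated (58×42 mm face at the seated height). Flipping exactly as before.

```bash
python3 -m inch '[[0.03,[-0.001,0.002,0.03],[0,0,0]],[0.03,[0,0,0.025],[0,0,0]],[0.03,[0,0,0.011],[0,0,0]],[0.03,[0,0,0],[0,0,0]],[0.03,[0,0,0],[0,0,0]]]'
python3 -m inch '[[0.006,[0,0,0],[0,0,0]],[0.006,[0,0,0],[0,0,0]],[0.006,[0,0,0],[0,0,0]],[0.006,[0,0,0],[0,0,0]]]' 35
python3 -m inch '[[0.006,[0,0.0027,-0.0254],[0,0,0]],[0.006,[0,0.0078,-0.0242],[0,0,0]],[0.006,[0,0.0128,-0.0221],[0,0,0]],[0.006,[0,0,0],[0,0,0]]]'
python3 - <<'E'
from h import *
rel(.5558-.0987,.0875,.0365+.0717-.008)
E
```

```text
clock: 38.5
position: [0.4348, 0.0869, 0.0277]
ee_rot: [0.0, 0.699, 0.715, 0.0]
ft_force: [0.5, 0.2, -0.1]
grip_width: 0.0301
grip_force: 0.0
clock: 38.9
position: [0.4343, 0.0869, 0.0279]
ee_rot: [0.0, 0.699, 0.715, 0.0]
ft_force: [-1.5, 1.0, 7.6]
grip_width: 0.0084
grip_force: 34.2
clock: 39.3
position: [0.4565, 0.0874, 0.101]
ee_rot: [-0.0, 0.699, 0.715, -0.001]
ft_force: [-6.3, -0.1, 5.0]
grip_width: 0.0081
grip_force: 35.4
clock 39.3 pos [0.4565 0.0874 0.101 ] yaw 91.28 f [-6.3 -0.1  5. ] w 0.0081 35.4 tool shift mm [0.1 0.6 0.8] tilt [-0.0014 -0.     -1.    ]
```

```bash
python3 -m inch '[[0.006,[0,0.0171,-0.019],[0,0,0]],[0.006,[0,0.0206,-0.015],[0,0,0]],[0.006,[0,0.0233,-0.0103],[0,0,0]],[0.006,[0,0.0249,-0.0053],[0,0,0]],[0.006,[0,0,0],[0,0,0]]]'
python3 -m inch '[[0.006,[0,0.0128,-0.0007],[0,0,0]],[0.006,[0,0.0128,0.0007],[0,0,0]],[0.006,[0,0.0126,0.002],[0,0,0]],[0.006,[0,0.0123,0.0033],[0,0,0]],[0.006,[0,0.0119,0.0045],[0,0,0]]]'
python3 -m inch '[[0.006,[0,0.0114,0.0058],[0,0,0]],[0.006,[0,0.0107,0.007],[0,0,0]],[0.006,[0,0.0099,0.008],[0,0,0]],[0.006,[0,0,0],[0,0,0]]]'
python3 - <<'E'
from h import *
rel(.5558+.0816,.0885,.0365+.0907-.008)
E
```

```text
clock: 39.8
position: [0.5479, 0.0893, 0.152]
ee_rot: [0.003, 0.699, 0.715, 0.003]
ft_force: [-1.1, 0.3, 20.7]
grip_width: 0.0084
grip_force: 38.8
clock: 40.3
position: [0.6061, 0.0905, 0.1396]
ee_rot: [0.0, 0.699, 0.715, 0.0]
ft_force: [-2.9, -1.2, 5.9]
grip_width: 0.008
grip_force: 39.1
clock: 40.7
position: [0.6391, 0.0912, 0.1162]
ee_rot: [0.0, 0.699, 0.715, 0.0]
ft_force: [1.3, -2.6, 0.6]
grip_width: 0.0083
grip_force: 40.1
clock 40.7 pos [0.6391 0.0912 0.1162] yaw 91.26 f [ 1.3 -2.6  0.6] w 0.0083 40.1 tool shift mm [-2.6 -1.8 -3. ] tilt [ 7.e-04 -1.e-04 -1.e+00]
```

```bash
python3 -m inch '[[0.006,[0,0.015,0.0175],[0,0,0]],[0.006,[0,0.0125,0.0221],[0,0,0]],[0.006,[0,0.0078,0.0242],[0,0,0]],[0.006,[0,0.003,0.022],[0,0,0]],[0.006,[0,0,0],[0,0,0]]]'
python3 -m inch '[[0.006,[0,0,0.001],[0,0,0]],[0.006,[0,0,0],[0,0,0]],[0.006,[0,-0.0027,-0.0258],[0,0,0]],[0.006,[0,-0.0078,-0.0242],[0,0,0]],[0.006,[0,-0.0128,-0.0221],[0,0,0]]]'
python3 -m inch '[[0.006,[0,-0.0171,-0.019],[0,0,0]],[0.006,[0,-0.0206,-0.015],[0,0,0]],[0.006,[0,-0.0233,-0.0103],[0,0,0]],[0.006,[0,-0.0249,-0.0053],[0,0,0]],[0.006,[0,0,0],[0,0,0]]]'
python3 - <<'E'
from h import *
rel(.5558+.0128,.0885,.0365+.1213-.008)
E
```

```text
clock: 41.2
position: [0.6781, 0.0922, 0.0293]
ee_rot: [0.001, 0.699, 0.715, 0.001]
ft_force: [4.8, -1.4, -2.0]
grip_width: 0.0085
grip_force: 41.2
clock: 41.7
position: [0.6527, 0.0916, 0.1027]
ee_rot: [-0.0, 0.699, 0.715, -0.0]
ft_force: [-0.9, -1.7, -7.6]
grip_width: 0.0081
grip_force: 38.3
clock: 42.2
position: [0.5646, 0.0899, 0.1535]
ee_rot: [-0.0, 0.699, 0.715, -0.0]
ft_force: [-0.8, -1.1, 5.2]
grip_width: 0.0081
grip_force: 36.1
clock 42.2 pos [0.5646 0.0899 0.1535] yaw 91.3 f [-0.8 -1.1  5.2] w 0.0081 36.1 tool shift mm [-1.5  4.   3.7] tilt [-1.e-04 -1.e-04 -1.e+00]
```

```bash
python3 -m inch '[[0.006,[0,-0.0215,0.001],[0,0,0]],[0.006,[0,-0.0249,0.0063],[0,0,0]],[0.006,[0,-0.0233,0.0108],[0,0,0]],[0.006,[0,-0.0206,0.0155],[0,0,0]],[0.006,[0,-0.0171,0.019],[0,0,0]]]' >/dev/null
python3 -m inch '[[0.006,[0,-0.0128,0.0221],[0,0,0]],[0.006,[0,-0.0078,0.0242],[0,0,0]],[0.006,[0,-0.0025,0.023],[0,0,0]],[0.006,[0,0,0.005],[0,0,0]],[0.006,[0,0,0],[0,0,0]]]'
python3 -m inch '[[0.03,[0,0,0],[0,0,0]],[0.03,[0,0,0],[0,0,0]],[0.03,[0,0,-0.045],[0,0,0]],[0.03,[0,0,-0.05],[0,0,0]],[0.03,[0,0,-0.05],[0,0,0]]]' >/dev/null
python3 -m inch '[[0.0,[0.01,0.04,0],[0,0,0]],[0.0,[0.015,0.04,0],[0,0,0]],[0.0,[0.015,0.04,0],[0,0,0]],[0.0,[0.015,0.039,0],[0,0,8.2]],[0.0,[0,0,0],[0,0,8.2]]]' >/dev/null
python3 -m inch '[[0.0,[0,0,0],[0,0,8.2]],[0.0,[0,0,0],[0,0,8.2]],[0.0,[0,0,0],[0,0,8.2]],[0.0,[0,0,0],[0,0,8.2]],[0.0,[0,0,0],[0,0,8.2]]]' >/dev/null
python3 -m inch '[[0.0,[0,0,0],[0,0,8.2]],[0.0,[0,0,0],[0,0,8.2]],[0.0,[0,0,0],[0,0,8.2]],[0.0,[0,0,0],[0,0,8.2]],[0.0,[0,0,0],[0,0,0]]]'
python3 - <<'E'
from h import *
c=cam("wrist"); im,d=viewer.get_image("wrist"); cv2.imwrite("pics/w14.png",im); rel(.5927,.1457,.036)
h=cv2.cvtColor(im,cv2.COLOR_BGR2HSV); g=((h[...,0]>50)&(h[...,0]<90)&(h[...,1]>80)).astype(np.uint8)
for k in cv2.findContours(g,0,2)[0]:
    if cv2.contourArea(k)>300:
        P=np.array([at_z("wrist",*p[0],.047,c)[:2] for p in k],np.float32)*1000; print(cv2.minAreaRect(P))
E
```

```text
clock: 43.2
position: [0.4343, 0.0872, 0.0245]
ee_rot: [-0.002, 0.699, 0.715, -0.002]
ft_force: [-4.4, 0.5, -3.4]
grip_width: 0.0084
grip_force: 42.5
clock: 45.2
position: [0.595, 0.1455, 0.1715]
ee_rot: [-0.0, 1.0, 0.009, 0.001]
ft_force: [0.1, 0.2, 0.8]
grip_width: 0.0001
grip_force: 0.0
clock 45.2 pos [0.5949 0.1455 0.1714] yaw 1.25 f [ 0.5 -0.3  0.3] w 0.0001 0.0 tool shift mm [ -2.4  -0.2 135.3] tilt [ 1.9e-03  3.0e-04 -1.0e+00]
((599.794677734375, -28.97913360595703), (49.37194061279297, 69.22321319580078), 1.2567038536071777)
((597.7189331054688, 89.8260269165039), (49.60268020629883, 67.13531494140625), 0.7219001650810242)
```

```bash
python3 -m inch '[[0.0,[-0.002,0,0.045],[0,0,0]],[0.0,[0,0,0.04],[0,0,0]],[0.0,[0,0,0.03],[0,0,0]],[0.0,[0,0,0],[0,0,0]],[0.0,[0,0,0],[0,0,0]]]' >/dev/null
python3 -m inch '[[0.0,[0.0005,0,0.0195],[0,0,0]],[0.0,[0,0,0],[0,0,0]],[0.0,[0,0.01,0],[0,0,0]],[0.0,[0,0.015,0],[0,0,0]],[0.0,[0,0.015,0],[0,0,0]]]'
python3 -m inch '[[0.0,[0,0.015,0],[0,0,0]],[0.0,[0,0.015,0],[0,0,0]],[0.0,[0,0.015,0],[0,0,0]],[0.0,[0,0,0],[0,0,0]]]'
python3 - <<'E'
from h import *
rel(.5927+.0023,.0165,.036)
E
```

```text
clock: 46.25
position: [0.5944, 0.1046, 0.0376]
ee_rot: [-0.0, 1.0, 0.009, 0.001]
ft_force: [-0.5, 3.9, 4.3]
grip_width: 0.0003
grip_force: 2.7
clock: 46.65
position: [0.5953, 0.0579, 0.0372]
ee_rot: [0.0, 1.0, 0.008, 0.001]
ft_force: [0.0, 1.3, 0.3]
grip_width: 0.0
grip_force: 0.2
clock 46.6 pos [0.5953 0.0579 0.0372] yaw 0.95 f [0.  1.3 0.3] w 0.0 0.2 tool shift mm [-1.  41.3  1.2] tilt [ 0.0024 -0.     -1.    ]
```

```bash
python3 -m inch '[[0.0,[-0.001,0.012,0],[0,0,0]],[0.0,[0,0.012,0],[0,0,0]],[0.0,[0,0.012,0],[0,0,0]],[0.0,[0,0.006,0],[0,0,0]],[0.0,[0,0,0],[0,0,0]]]'
python3 -m inch '[[0.0,[0,-0.006,0],[0,0,0]],[0.0,[0,0,-0.03],[0,0,0]],[0.0,[0,0,-0.045],[0,0,0]],[0.0,[0,0,-0.045],[0,0,0]],[0.0,[-0.03,0,-0.02],[0,0,0]]]'
python3 -m inch '[[0.0,[-0.04,0,0],[0,0,0]],[0.0,[-0.03,0.02,-0.02],[0,0,0]],[0.0,[0,0,0],[0,0,0]],[0.0,[0,0,0],[0,0,0]]]'
python3 - <<'E'
from h import *
im,d=viewer.get_image("wrist"); cv2.imwrite("pics/w15.png",im); rel(.5,0,.2)
for l in ("m1_mid","gate","plate"): print(l,[(round(r["conf"],2),(np.array(r["point"])*[640,400]).round().tolist()) for r in models.masks_of("wrist",l)[:4]])
E
```

```text
clock: 47.15
position: [0.595, 0.017, 0.0367]
ee_rot: [0.0, 1.0, 0.009, 0.001]
ft_force: [0.1, 0.9, 0.5]
grip_width: 0.0002
grip_force: 0.4
clock: 47.65
position: [0.5687, 0.0236, 0.18]
ee_rot: [0.001, 1.0, 0.01, 0.004]
ft_force: [0.4, 0.1, 0.4]
grip_width: 0.0001
grip_force: 0.0
clock: 48.05
position: [0.4935, 0.0025, 0.1962]
ee_rot: [0.0, 1.0, 0.009, 0.0]
ft_force: [0.5, 0.6, -0.2]
grip_width: -0.0003
grip_force: 0.0
clock 48.1 pos [0.4943 0.0027 0.1959] yaw 1.06 f [ 0.2 -0.3  0.2] w -0.0001 0.0 tool shift mm [ 5.7  2.8 -4.1] tilt [ 2.e-04 -0.e+00 -1.e+00]
m1_mid [(0.89, [533.0, 331.0]), (0.86, [580.0, 95.0]), (0.68, [421.0, 75.0]), (0.61, [272.0, 97.0])]
gate [(0.73, [276.0, 54.0]), (0.15, [49.0, 88.0])]
plate [(0.81, [231.0, 164.0]), (0.59, [465.0, 227.0])]
```

View pics/w15.png

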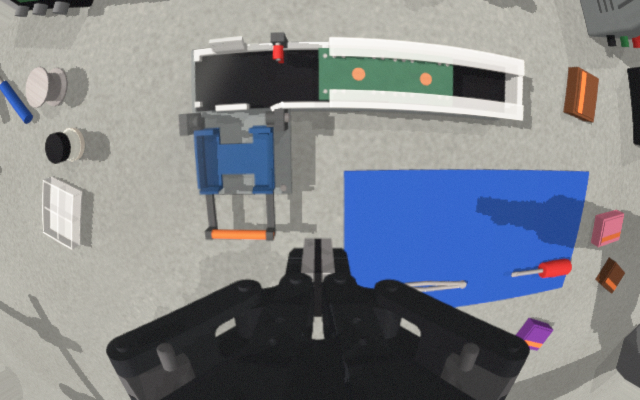

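Both modules sit green side up in the magazine (358,74) and (426,79). The gate is hanging closed (278,52), the plate is open and empty (235,160), and no modules remain on the mat.

```bash
python3 -c "
from cell import order; print(order.close_job())"
```

```text
the job is handed in; nothing more can be done
None
```

The job is handed in at about 48 s: both modules found on the mat are solder side up behind the closed red gate, the empty plate is laid open flat, and the other things on the bench were left alone.

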